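# Close the label press and switch it on to warm up

### The job

Get the hat shop's label press warming up: take the wooden smoothing block off its lower plate and stand it on its sole on the cork mat, then lower the hinged upper plate by its handle gently all the way down, without letting it drop. Once it is shut, flip the rocker switch on the press's side console to on by pushing in its upper half. Do not drop the block, and leave the other things on the bench where they are.

Things in the scene. Friction and masses are not known exactly. Their poses are not given: they have to be found in the camera images.
- press: Benchtop label press, fixed: green base 300 mm long (x), 170 wide (y), with a square lower plate 150 x 150 mm whose top is 95 mm above the bench. Origin on the bench under the plate's centre; x to the rear (hinge side), y to its left, z up; yaw within 0.25 rad of facing the robot. A console box (y -90 to -190 mm) is on its right side, 135 mm high at the rear, its face sloping down to the front.
- hinge (a point): Middle of the hinge line of the upper plate, on the press: 100 mm behind the press's origin and 130 mm above the bench; the hinge axis runs along the press's y.
- upper_plate (a joint): Angle of the hinged upper plate, rad: 0 = shut on the lower plate (hard stop), starts open at 0.93 to 1.06, stop at 1.2. Weight 0.9 kg. Stiff hinge: it stays where left above about 0.85 rad, but below about 0.8 it falls shut by itself if let go, so it must be held all the way. Closing faster than 1.5 rad/s (0.35 m/s at the handle) over the last 0.3 rad counts as dropping it.
- plate_front (a point): Middle of the front edge of the upper plate, 175 mm from the hinge line. The plate is 150 x 150 mm; shut, its underside is 33 mm below the hinge line, its cover 9 mm above it and a hand wheel in its middle (48 mm wide) 42 mm above it. Fork arms 12 mm wide run along both sides, 82 mm from the middle. Open, it overhangs the lower plate: no room for an upright gripper there.
- handle (a point): Middle of the handle, on its axis: a round black grip bar 22 mm thick, 120 mm long, along the press's y between the fork arm ends, 230 mm from the hinge line (at angle q it is 0.23 cos q m in front of and 0.23 sin q above the hinge). 44 mm of free space between the bar and the plate's front edge. The bar may turn between the finger pads as the plate swings.
- console_face (a point): Middle of the rocker's seat on the console's sloping face, about 80 mm above the bench. z is the outward normal of the face, leaning 0.70 rad (40 degrees) from vertical towards the front of the press; x runs up the slope, y to the press's left. The rocker's pivot line (along y) lies 4 mm out from this point.
- rocker (a joint): Black mains rocker on the sloping face, 57 mm long (along the slope), 38 wide, in a low frame: 0 = off (lower half in, upper half standing proud), 0.44 = on (upper half in). Over-centre: about 6 N near the end, snaps over past 0.22 and stays. Above its frame are a small display and a 12 mm high knob.
- rocker_upper_end (a point): Point on the surface of the rocker's upper half, 21 mm up the slope from the pivot, where a fingertip pushes; about 19 mm out from the face when off and 10 mm when on.
- smoother_center (a point): Centre (31 mm above the underside) of the loose wooden smoothing block on the lower plate: boat-shaped sole 120 mm long (x), 60 wide (y), 24 thick, round ends; along its length a ridge grip 86 mm long, 26 wide (y), from 24 to 62 mm above the underside. Its x is within 0.3 rad of the press's x; z up. About 0.3 kg.
- mat: Cork mat lying fixed on the bench to the left of the press, 150 mm (x) by 190 mm (y) and 8 mm thick; origin at the centre of its underside.
- spray_bottle: Bystander: clear spray bottle with trigger head, 68 mm in diameter, 206 mm high; origin at the centre of its foot.
- jar: Bystander: amber jar with steel cap, 72 mm in diameter, 95 mm high; origin at the centre of its foot.
- mug: Bystander: white mug, 82 mm in diameter, 92 mm high; origin at the centre of its foot.
- crown_block: Bystander: pale wooden crown block (oval dome) 166 x 140 mm, 125 mm high; origin at the centre of its foot.
- brush: Bystander: wooden hat brush 220 mm long lying on the bench in front of the press; origin under its middle.
- rule: Bystander: steel rule 300 x 30 x 4 mm lying on the bench; origin at the centre of its underside.
- stretcher: Bystander: wooden hat stretcher (two halves on brass screws), about 150 x 126 mm, 36 mm high, lying on the bench; origin at the centre of its underside.
Not all that is in view belongs to the job. Leave any turquoise look-alike of the part that bears smoother_center alone.

How it is judged:
By the outcome, as a careful person would: the job done as asked, in the order asked, and still so for the second after the job is handed in, with the robot touching nothing.
It also fails if it takes over 72 s, if anything falls off the work surface, if the arm or the gripper's body presses on something with over 40 N, if the wrist force passes 120 N, or if a joint passes its speed limit or range.

### The arm

A 6-joint arm with a two-finger parallel gripper is mounted at the origin on the work surface. World frame = base frame: x ahead of the robot, y to its left, z up, the work surface at z = 0. Lengths are in m, angles in rad, forces in N, time in s.
With the tool pointing down it reaches from about 0.4 to 0.825 m from the base axis. Payload 7 kg.
Tool frame: the origin (TCP) lies midway between the tips of the shut fingers; the grasp point (between the pads) lies 19 mm behind it; y points along the fingers, z is the direction in which the jaws open and shut, and the axes are right-handed (so a half turn about y gives the same grasp; the last joint's range is limited). The gripper opens to 85 mm and grips with 20 to 120 N. Pads are 22 mm wide; open, the fingers measure 114 mm over their backs; the gripper's body (76 mm by 85 mm) begins 54 mm behind the grasp point. The pads swing forward as they close: fully open they stand 13 mm farther back than shut.
Start: joints at [1.531, 0.359, 0.012, 0, -1.224, -0.288], TCP at [0.217, 0.639, 0.231] pointing down, gripper open.
Joint ranges: [-3.07, 3.07], [-1.43, 2.12], [-1.02, 1.25], [-3.03, 1.67], [-3.05, -0], [-3.03, 3.03]. Speed limits (rad/s): [2.39, 2.39, 3.01, 3.14, 3.14, 3.14].

### API

Orientations are given as a unit quaternion [w, x, y, z].
In Python, from plant import r gives the robot as it stands.
- The arm moves only by the tool apply_moves, never from a script. Its argument "plan" is a list of rows, each a list of 6 numbers: the shift along the tool's x, y, z in units of 0.2 m (1.0 is 0.2 m), then the turn, a rotation vector about the tool's x, y, z in units of pi rad (1.0 is pi rad). In form: [[tx, ty, tz, wx, wy, wz], ...]. A call has 1 to 12 rows; each row is the pose to reach, as a shift and turn from the pose commanded when the call began, along the tool's axes at that moment, turning the shorter way round; what a row does not reach only later rows make up. A row lasts 1/10 s, in which the tool goes at most 50 mm and 8.59 degrees, less where a joint would pass 70% of its speed; a pose out of reach is approached as far as the arm can. A call with a number of a shift or a turn outside -1 to 1 is refused whole. A call with a gripper value outside its range is refused whole. "claw" is the opening, from 0 (shut) to 1 (fully open), set as the call begins (left out, the last holds). The fingers move at their own pace and stop on an object; the grip force is fixed at half the most. Time passes only in rows, so rows that repeat a pose let the fingers close. It gives the time, the measured TCP pose, the force and the opening at its end, in the units of the state.
- r.sense(): the state, without advancing time (a new reading comes with each control period).
- r.capture(name): name is "side" or "top"; returns a dict with "frame" (420x560x3 uint8, red, green, blue), "K" (3x3 intrinsics, pixels), "k1" (the pictures are not rectified: a ray, as slopes to the right and down, at radius r is drawn at 1 + k1 r^2 times it, then the intrinsics apply), "rvec" (rotation vector, rad) and "tvec" (3), from world to camera coordinates, as OpenCV has them. Camera axes: x right, y down, z forward; pixel columns grow to the right and rows downward; lengths in m; the calibration is good to about 2 mm. A picture is of the moment at which its call begins. There is no depth.
- r.hand_in(): hands the job in, once; it reports no verdict.
Trained networks look in a picture, given as the dict that the camera call returned (one of the last four; its "shot" number tells which), for a name from the list of things; names that differ only in an ending like _2 or _b are one class to them, and where a whole thing is asked for, a point or a joint stands for the part that bears it (a point fixed in the world has none). Each returns a list of dicts, best first, with "p" (0 to 1); they miss things now and then, are a little off and sometimes report something else, mostly with a low value. They report only what shows in the picture. A call takes as long as a camera call. They do not tell look-alikes from the thing itself.
- r.spot_in(name, picture): "rect" ([centre column, centre row, width, height] in pixels, round what is visible of it).
- r.tip_of(name, picture): "point" ([column, row] in pixels: a listed point, or the origin of a listed thing).
The state is a dict: "t": time; "q": joint angles; "joint_vel": joint speeds; "tau": joint torques, N m; "eef_pos": TCP position; "eef_rot": TCP orientation; "force": force on the tool from outside, world axes, zero at the start; "moment": the same for the moment, N m; "grip_width": opening from 0.0 (shut) to 1.0 (fully open).
Only numpy, scipy, OpenCV 4.12 (cv2) and the standard library are available. Lean on these libraries where they do the work, as an engineer would, in place of code of your own. Each camera call takes 0.05 s, during which the arm holds its last target.

## Working session

There is one attempt and no reset: what is moved stays moved. The work goes in short steps, Python scripts to look and compute and a tool call to move; the robot and the scene stay as the last step left them, time stands still between calls to the robot, and variables do not carry over. Pictures are saved under pics/ and viewed, and the job is handed in when it is done.

Besides the shell and the picture viewer there is one more tool, called as a command line: name --pt "numbers of a row" for each row, then --argument value for the rest. apply_moves: Moves the arm, as the interface text tells. Its arguments: {"type":"object","properties":{"plan":{"type":"array","items":{"type":"array","items":{"type":"number","minimum":-1,"maximum":1}}},"claw":{"type":"number"}},"required":["plan"]}

```bash
ls; mkdir -p pics
cat > h.py <<'E'
import numpy as np, cv2
from plant import r
def save(p,n): cv2.imwrite('pics/'+n, cv2.cvtColor(p['frame'],cv2.COLOR_RGB2BGR))
def dist(p): return np.array([p['k1'],0,0,0,0.])
def proj(p,X): return cv2.projectPoints(np.array(X,float).reshape(-1,1,3),np.array(p['rvec'],float),np.array(p['tvec'],float),np.array(p['K'],float),dist(p))[0].reshape(-1,2)
def ray(p,uv):
    n=cv2.undistortPoints(np.array(uv,float).reshape(-1,1,2),np.array(p['K'],float),dist(p)).reshape(2)
    R=cv2.Rodrigues(np.array(p['rvec'],float))[0]; t=np.array(p['tvec'],float).ravel()
    return -R.T@t, R.T@np.array([n[0],n[1],1.])
def atz(p,uv,z):
    c,d=ray(p,uv); return c+d*(z-c[2])/d[2]
def tri(ps,uvs):
    A=np.zeros((3,3));b=np.zeros(3);rs=[]
    for p,u in zip(ps,uvs):
        c,d=ray(p,u); d=d/np.linalg.norm(d);P=np.eye(3)-np.outer(d,d);A+=P;b+=P@c;rs.append((c,P))
    X=np.linalg.solve(A,b); return X,[np.linalg.norm(P@(X-c)) for c,P in rs]
E
python3 - <<'E'
from h import *
import pickle
s=r.capture('side');t=r.capture('top');save(s,'s0.png');save(t,'t0.png')
pickle.dump((s,t),open('c0.pkl','wb'))
np.set_printoptions(precision=3,suppress=True)
print(r.sense()); print(s['k1'],s['shot'],ray(s,(280,210)),ray(t,(280,210)))
names='press hinge plate_front handle console_face rocker_upper_end smoother_center mat spray_bottle jar mug crown_block brush rule stretcher'.split()
for n in names:
  for k,p in(('s',s),('t',t)):
    print(n,k,[(np.round(d['point']).tolist(),round(d['p'],2)) for d in r.tip_of(n,p)[:4]])
for n in ['smoother_center','upper_plate','rocker']:
  for k,p in(('s',s),('t',t)):
    print(n,k,[(np.round(d['rect']).tolist(),round(d['p'],2)) for d in r.spot_in(n,p)[:4]])
print(r.sense()['t'])
E
```

```text
pics
{'t': 0.1, 'q': array([ 1.531,  0.359,  0.011, -0.   , -1.224, -0.288]), 'joint_vel': array([-0.   , -0.001,  0.001,  0.002, -0.001, -0.   ]), 'tau': array([ -0.001, -58.477,  29.411,   6.955,  -0.003,   0.   ]), 'eef_pos': array([0.217, 0.639, 0.23 ]), 'eef_rot': array([ 0.115, -0.115, -0.697,  0.698]), 'force': array([-0.222, -0.147,  0.001]), 'moment': array([-0.001,  0.006,  0.002]), 'grip_width': 0.9978306170493199}
0.023944281664610205 1 (array([ 0.2  , -0.873,  1.144]), array([ 0.219,  0.666, -0.713])) (array([0.322, 0.081, 1.477]), array([ 0.143, -0.03 , -0.989]))
press s [([326.0, 250.0], 0.82)]
press t [([297.0, 185.0], 0.9), ([204.0, 150.0], 0.3)]
hinge s [([358.0, 215.0], 0.79), ([320.0, 177.0], 0.69)]
hinge t [([304.0, 147.0], 0.74)]
plate_front s [([325.0, 188.0], 0.84)]
plate_front t [([302.0, 172.0], 0.74)]
handle s [([325.0, 172.0], 0.55), ([196.0, 210.0], 0.36)]
handle t []
console_face s [([322.0, 280.0], 0.78)]
console_face t [([340.0, 199.0], 0.64)]
rocker_upper_end s [([290.0, 403.0], 0.56), ([324.0, 270.0], 0.47)]
rocker_upper_end t [([339.0, 200.0], 0.44)
[... 660 characters left out ...]
0, 321.0], 0.83)]
brush t [([341.0, 264.0], 0.78)]
rule s [([198.0, 212.0], 0.72), ([325.0, 170.0], 0.38)]
rule t [([207.0, 281.0], 0.84)]
stretcher s [([229.0, 150.0], 0.86)]
stretcher t [([130.0, 223.0], 0.56)]
smoother_center s [([243.0, 280.0, 34.0, 33.0], 0.68), ([318.0, 227.0, 39.0, 32.0], 0.61)]
smoother_center t [([299.0, 264.0, 31.0, 29.0], 0.75), ([296.0, 189.0, 19.0, 35.0], 0.67)]
upper_plate s [([342.0, 196.0, 61.0, 91.0], 0.73), ([323.0, 277.0, 19.0, 22.0], 0.37)]
upper_plate t [([304.0, 158.0, 61.0, 32.0], 0.59), ([412.0, 261.0, 36.0, 21.0], 0.53)]
rocker s [([323.0, 276.0, 13.0, 20.0], 0.49)]
rocker t [([194.0, 206.0, 63.0, 55.0], 0.67), ([340.0, 200.0, 11.0, 14.0], 0.64)]
1.9
```

Run:
```python
import cv2
for n in 's0','t0':
    im=cv2.imread(f'pics/{n}.png'); cv2.imwrite(f'pics/{n}c.png',cv2.resize(im[120:440,180:440] if n=='s0' else im[100:320,120:440],None,fx=2.5 if n=='t0' else 1.85,fy=2.5 if n=='t0' else 1.85,interpolation=cv2.INTER_CUBIC))
```

```text
(no output)
```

View pics/s0.png

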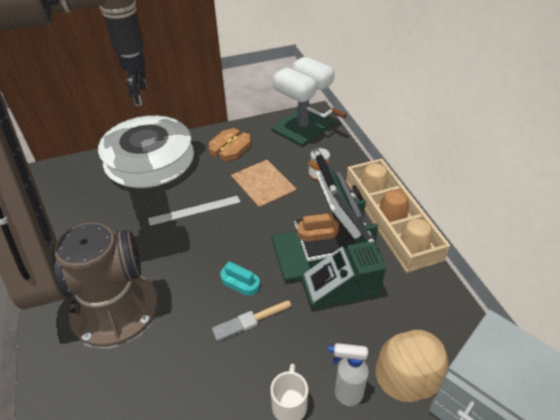

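View pics/t0c.png

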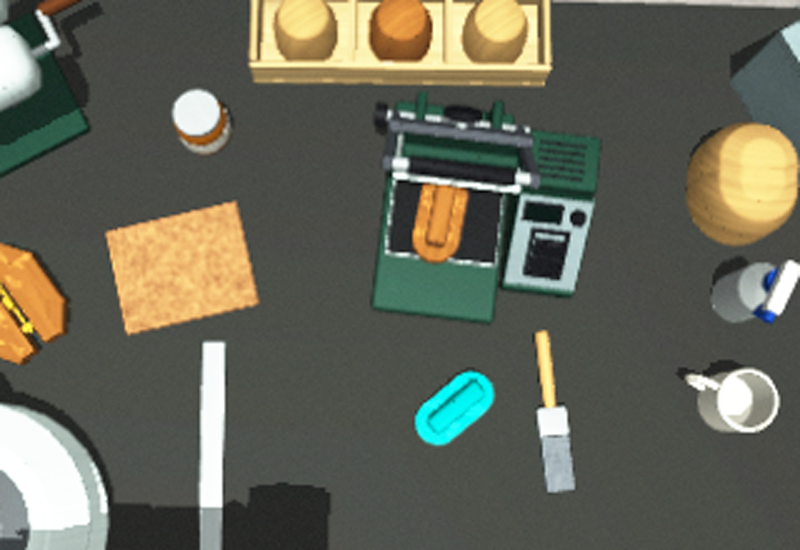

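View pics/s0c.png

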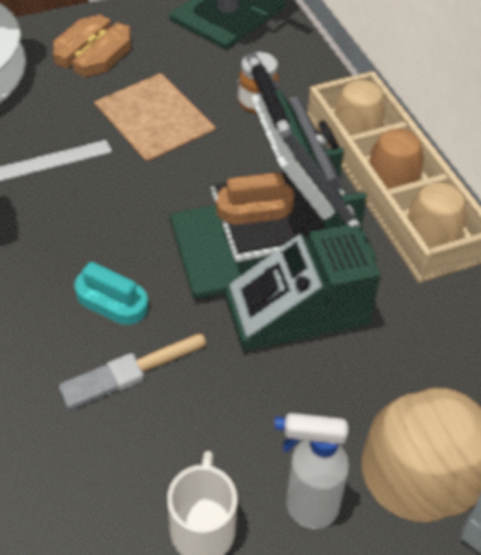

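Run:
```python
from h import *
import pickle
from scipy.optimize import least_squares
np.set_printoptions(precision=4,suppress=True)
s,t=pickle.load(open('c0.pkl','rb'))
for n,a,b in [('smoother',(319,223),(299,184)),('hinge',(358,215),(304,147)),('front',(325,188),(302,172)),('console',(322,280),(340,199)),('rocker_up',(324,270),(339,200)),('press',(326,250),(297,185)),('mat',(262,185),(187,204))]:
    print(n,*tri([s,t],[a,b]))
print('smoother top z.126',atz(t,(299,184),.126),atz(s,(319,223),.126))
print('mat',atz(t,(187,204),.0),atz(s,(262,185),0))
# block outline in top image: segment orange on the plate
```

```text
smoother [ 0.5983 -0.0191  0.1371] [np.float64(0.0018650091009176264), np.float64(0.0018650091009176518)]
hinge [ 0.7158 -0.0341  0.1439] [np.float64(0.005765854460585561), np.float64(0.005765854460585699)]
front [ 0.6085 -0.0184  0.2676] [np.float64(0.00037627872825598353), np.float64(0.00037627872825567567)]
console [ 0.5567 -0.1612  0.0715] [np.float64(0.007317936340337918), np.float64(0.007317936340337777)]
rocker_up [ 0.5557 -0.1539  0.1039] [np.float64(0.0006301064016812662), np.float64(0.0006301064016812431)]
press [ 0.6231 -0.022   0.0106] [np.float64(0.0002813628447533693), np.float64(0.00028136284475292333)]
mat [ 0.5519  0.3727 -0.0386] [np.float64(0.0068346096881163184), np.float64(0.006834609688116319)]
smoother top z.126 [ 0.6025 -0.0203  0.126 ] [ 0.6007 -0.0096  0.126 ]
mat [0.5527 0.3644 0.    ] [0.5337 0.3322 0.    ]
```

Run:
```python
import cv2
s=cv2.imread('pics/s0.png');t=cv2.imread('pics/t0.png')
cv2.imwrite('pics/s0p.png',cv2.resize(s[140:315,260:400],None,fx=4.3,fy=3.4*4.3/4.3,interpolation=cv2.INTER_CUBIC) if 0 else cv2.resize(s[140:315,260:400],None,fx=3.4,fy=3.4,interpolation=cv2.INTER_CUBIC))
cv2.imwrite('pics/t0p.png',cv2.resize(t[130:240,260:370],None,fx=5.4,fy=5.4,interpolation=cv2.INTER_CUBIC))
```

```text
(no output)
```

View pics/s0p.png

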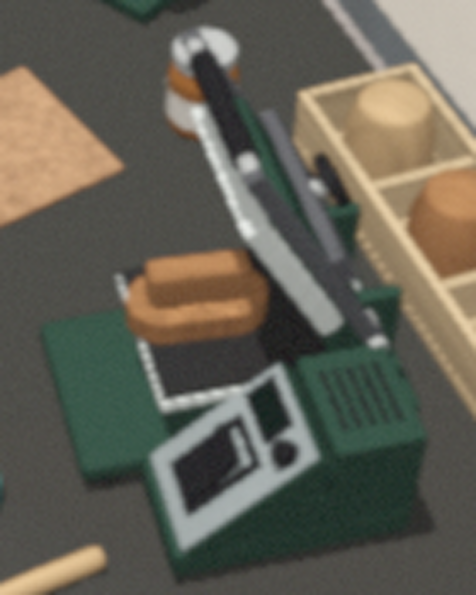

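View pics/t0p.png

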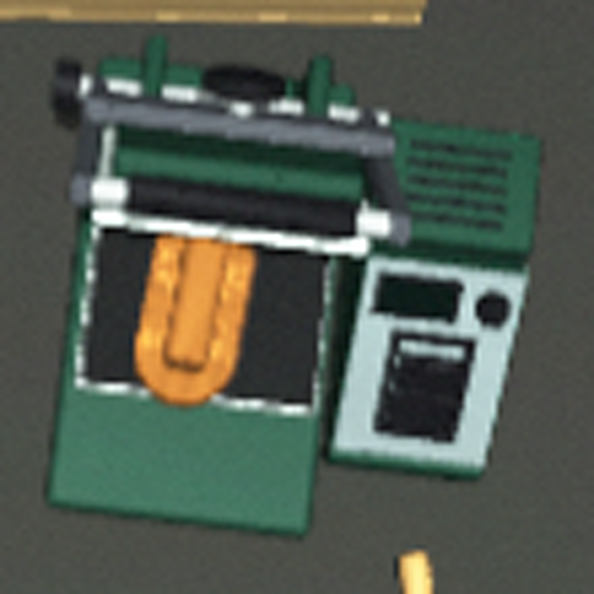

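```bash
cat > fit.py <<'E'
from h import *
import pickle
from scipy.optimize import least_squares
np.set_printoptions(precision=4,suppress=True)
s,t=pickle.load(open('c0.pkl','rb'))
T=lambda u,v:(260+u/5.4,130+v/5.4)
S=lambda u,v:(260+u/3.4,140+v/3.4)
def W(P,p):
    c,sn=np.cos(p[2]),np.sin(p[2]); return np.array([p[0]+c*P[0]-sn*P[1],p[1]+sn*P[0]+c*P[1],P[2]])
def hd(q,y,rad=.23,off=0): return (.1-rad*np.cos(q)+off*np.sin(q),y,.13+rad*np.sin(q)+off*np.cos(q))
obs=[(t,T(78,386),lambda p:(-.075,.075,.095)),(t,T(310,410),lambda p:(-.075,-.075,.095)),
(s,S(162,405),lambda p:(-.075,-.075,.095)),(s,S(120,275),lambda p:(-.075,.075,.095)),
(t,T(132,195),lambda p:hd(p[3],.06)),(t,T(358,220),lambda p:hd(p[3],-.06)),
(s,S(200,50),lambda p:hd(p[3],.06)),(s,S(248,155),lambda p:hd(p[3],-.06)),
(t,(302,172),lambda p:hd(p[3],0,.175)),(s,(325,188),lambda p:hd(p[3],0,.175)),
]
def f(p): return np.concatenate([proj(c,W(g(p),p))[0]-uv for c,uv,g in obs])
so=least_squares(f,[.62,-.02,-.1,1.],loss='soft_l1')
if __name__=='__main__':
    p=so.x;print(p);print(f(p).reshape(-1,2))
    print('handle',W(hd(p[3],0),p),W(hd(p[3],.06),p))
    # block
    for n,uv in dict(ridge_front=T(182,365),ridge_fl=T(165,360),ridge_fr=T(203,368),sole_front=T(182,405)).items():
        print(n,atz(t,uv,.157 if 'ridge' in n else .119))
    print('ridge L', atz(t,T(184,240),.157),atz(t,T(225,240),.157))
    print('side ridge ends',atz(s,S(148,265),.157),atz(s,S(240,250),.157))
    for uv in [(106,232),(237,202),(258,303),(127,334)]: print('mat',atz(t,(120+uv[0]/2.5,100+uv[1]/2.5),.008))
    M=[T(375,255),T(527,268),T(480,475),T(330,460)]
    print('rocker frame corners top', [T(390,332),T(475,340),T(455,440),T(375,435)])
E
python3 fit.py
```

```text
[ 0.6165 -0.0229 -0.095   1.0594]
[[-0.1431  0.1038]
 [ 2.1542  0.4101]
 [-0.0264 -2.2689]
 [-1.6976 -2.1865]
 [-0.9451  0.133 ]
 [ 0.2407  0.073 ]
 [-0.5301  1.7826]
 [-0.3591  0.9724]
 [ 2.4138 -8.5387]
 [ 9.1357 -4.8248]]
handle [ 0.604  -0.0217  0.3306] [0.6096 0.038  0.3306]
ridge_front [ 0.5521 -0.0012  0.157 ]
ridge_fl [0.555  0.0087 0.157 ]
ridge_fr [ 0.5505 -0.0135  0.157 ]
sole_front [ 0.5345 -0.0036  0.119 ]
ridge L [ 0.6268 -0.0023  0.157 ] [ 0.6272 -0.0265  0.157 ]
side ridge ends [ 0.5554 -0.0031  0.157 ] [ 0.6331 -0.0134  0.157 ]
mat [0.5905 0.4515 0.008 ]
mat [0.6352 0.2677 0.008 ]
mat [0.4923 0.2344 0.008 ]
mat [0.447  0.4156 0.008 ]
rocker frame corners top [(332.22222222222223, 191.48148148148147), (347.96296296296293, 192.96296296296296), (344.25925925925924, 211.48148148148147), (329.44444444444446, 210.55555555555554)]
```

```bash
cat >> h.py <<'E'
from scipy.spatial.transform import Rotation as Ro
np.set_printoptions(precision=4,suppress=True)
def cur():
    s=r.sense(); q=s['eef_rot']; return np.array(s['eef_pos']),Ro.from_quat([q[1],q[2],q[3],q[0]])
def orient(a,psi,sgn=1):
    y=np.array([np.sin(a)*np.cos(psi),np.sin(a)*np.sin(psi),-np.cos(a)]); z=sgn*np.array([-np.sin(psi),np.cos(psi),0]); x=np.cross(y,z)
    return Ro.from_matrix(np.c_[x,y,z])
def mv(pos,R,p0=None,R0=None):
    if p0 is None: p0,R0=cur()
    return np.round(np.r_[R0.inv().apply(np.array(pos)-p0)/.2,(R0.inv()*R).as_rotvec()/np.pi],4)
E
python3 - <<'E'
from h import *
p,R=cur();print(p);print(R.as_matrix())
for sg in 1,-1:
  print(sg,mv([.4,.4,.35],orient(.4,.5,sg)),mv([.4,.0,.35],orient(.785,-.16,sg)))
E
```

```text
[0.2173 0.639  0.2313]
[[-0.9467 -0.     -0.322 ]
 [ 0.322  -0.     -0.9467]
 [ 0.     -1.      0.    ]]
1 [-1.2496 -0.5936  0.8375 -0.1469  0.7245 -0.0645] [-1.8935 -0.5935  2.731  -0.3634  0.8779 -0.0306]
-1 [-1.2496 -0.5936  0.8375 -0.0527 -0.2599  0.1199] [-1.8935 -0.5935  2.731  -0.021  -0.0506  0.2493]
```

apply_moves --pt "-0.5 -0.44 0.2 0 0 0" --pt "-0.94 -0.5 0.63 -0.01 -0.03 0.12" --pt "-0.94 -0.5 0.63 -0.01 -0.03 0.12" --pt "-0.94 -0.5 0.63 -0.01 -0.03 0.12" --pt "-0.94 -0.5 0.63 -0.01 -0.03 0.12" --pt "-0.94 -0.5 0.63 -0.01 -0.03 0.12" --pt "-0.94 -0.5 0.63 -0.01 -0.03 0.12" --claw 1

```text
t: 2.6
eef_pos: [0.3551, 0.4586, 0.3324]
eef_rot: [-0.051, -0.213, -0.68, 0.7]
force: [0.2, 0.1, -0.4]
grip_width: 0.999
```

Run:
```python
from h import *
print(cur()[0],r.sense()['q'])
for pos in [.42,.25,.33],[.42,.05,.3]: print(mv(pos,orient(.785,-.16,-1)))
```

```text
[0.3551 0.4586 0.3324] [ 1.483   0.0799 -0.3366  0.4009 -1.2228 -0.2976]
[-0.5165  0.2019  0.941  -0.0083 -0.0218  0.1295]
[-0.6797  0.4116  1.9167 -0.0083 -0.0218  0.1295]
```

apply_moves --pt "-0.52 0.2 0.94 -0.008 -0.022 0.13" --pt "-0.52 0.2 0.94 -0.008 -0.022 0.13" --pt "-0.52 0.2 0.94 -0.008 -0.022 0.13" --pt "-0.52 0.2 0.94 -0.008 -0.022 0.13" --pt "-0.52 0.2 0.94 -0.008 -0.022 0.13" --pt "-0.52 0.2 0.94 -0.008 -0.022 0.13" --pt "-0.52 0.2 0.94 -0.008 -0.022 0.13"

```text
t: 3.3
eef_pos: [0.4205, 0.2518, 0.3306]
eef_rot: [-0.219, -0.322, -0.629, 0.673]
force: [0.3, -0.2, -0.4]
grip_width: 1.001
```

Run:
```python
from h import *
print(cur()[0],r.sense()['q'])
for pos in [[.44,.02,.27]]: print(mv(pos,orient(.785,-.16,-1)))
```

```text
[0.4205 0.2518 0.3306] [ 1.4287 -0.2269 -0.9464  0.919  -1.0984 -0.5617]
[ 0.0188  0.4138  1.128  -0.0003  0.0008 -0.0006]
```

Run:
```python
from h import *
for pos in [[.475,.08,.28],[.48,.005,.245]]: print(mv(pos,orient(.785,-.16,-1)))
```

```text
[-0.1057  0.4667  0.8042 -0.0003  0.0008 -0.0006]
[-0.0405  0.6504  1.1701 -0.0003  0.0008 -0.0006]
```

apply_moves --pt "-0.1 0.47 0.8 0 0 0" --pt "-0.1 0.47 0.8 0 0 0" --pt "-0.1 0.47 0.8 0 0 0" --pt "-0.08 0.55 0.98 0 0 0" --pt "-0.08 0.55 0.98 0 0 0" --pt "-0.08 0.55 0.98 0 0 0"

```text
t: 3.9
eef_pos: [0.4998, 0.0636, 0.3292]
eef_rot: [-0.198, -0.306, -0.633, 0.683]
force: [-0.5, -0.4, -0.6]
grip_width: 1.004
```

Run:
```python
from h import *
print(cur()[0],r.sense()['q'])
psi=-.16
R=orient(.785,psi,-1)
c=np.array([.596,-.0093]);u=np.array([np.cos(psi),np.sin(psi)])
G=np.r_[c-.014*u,.145]  # grasp point
y=R.as_matrix()[:,1]; tcp=G+.019*y
print('tcp',tcp)
for b in .12,.06,0: print(b,tcp-b*y,mv(tcp-b*y,R))
s=r.capture('side');t=r.capture('top');save(s,'s1.png');save(t,'t1.png')
for n,p,c in(('s1',s,(230,130,400,320)),('t1',t,(230,110,400,290))):
    im=cv2.cvtColor(p['frame'],cv2.COLOR_RGB2BGR)
    for X in (tcp,np.r_[.596,-.0093,.157],np.r_[c[0]*0+.596-.043*u[0],-.0093-.043*u[1],.157]):
        a=proj(p,X)[0]; print(n,a)
    cv2.imwrite(f'pics/{n}c.png',cv2.resize(im[c[1]:c[3],c[0]:c[2]],None,fx=3.1,fy=3.1,interpolation=cv2.INTER_CUBIC))
```

```text
[0.4998 0.0636 0.3292] [ 0.7903 -0.3552 -1.0136  0.9973 -0.7181 -0.1011]
tcp [ 0.5954 -0.0092  0.1316]
0.12 [0.5117 0.0043 0.2164] [ 0.2991  0.494   0.2757 -0.0046  0.0007  0.0166]
0.06 [ 0.5536 -0.0025  0.174 ] [ 0.2835  0.7936  0.2714 -0.0046  0.0007  0.0166]
0 [ 0.5954 -0.0092  0.1316] [ 0.2679  1.0931  0.2671 -0.0046  0.0007  0.0166]
s1 [317.2974 222.0388]
s1 [317.8315 215.8209]
s1 [302.8378 217.9539]
t1 [295.6975 185.7488]
t1 [296.2656 183.9802]
t1 [294.096  197.1569]
```

View pics/s1c.png

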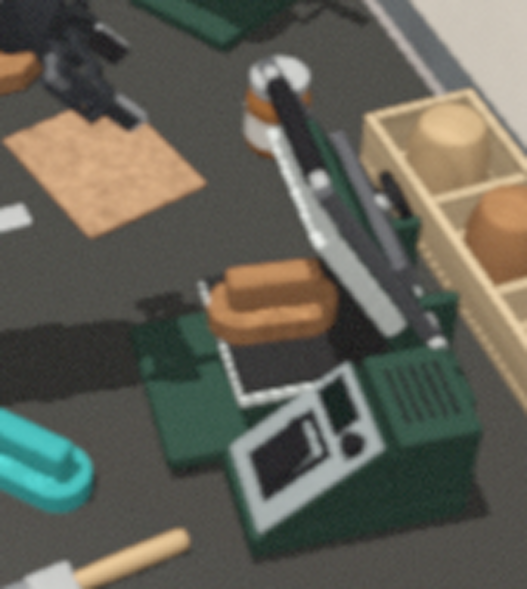

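View pics/t1c.png

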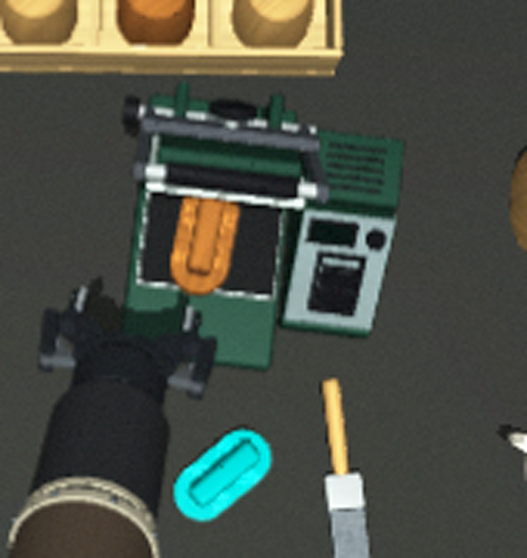

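```bash
cat > pick.py <<'E'
from h import *
psi=-.16;a=.6
R=orient(a,psi,-1)
c=np.array([.596,-.0093]);u=np.array([np.cos(psi),np.sin(psi)])
G=np.r_[c-.012*u,.146]
y=R.as_matrix()[:,1]; tcp=G+.019*y
print(cur()[0],r.sense()['q'],'tcp',tcp)
for b in .12,.08,.04,0: print(b,tcp-b*y,mv(tcp-b*y,R))
E
python3 pick.py
```

```text
[0.4996 0.0633 0.3287] [ 0.791  -0.3547 -1.0141  0.997  -0.7195 -0.1029] tcp [ 0.5947 -0.0091  0.1303]
0.12 [0.5279 0.0017 0.2294] [ 0.1921  0.5     0.2734 -0.0051 -0.0001 -0.0421]
0.08 [ 0.5502 -0.0019  0.1963] [ 0.2185  0.6982  0.2702 -0.0051 -0.0001 -0.0421]
0.04 [ 0.5724 -0.0055  0.1633] [ 0.2449  0.8964  0.267  -0.0051 -0.0001 -0.0421]
0 [ 0.5947 -0.0091  0.1303] [ 0.2713  1.0946  0.2638 -0.0051 -0.0001 -0.0421]
```

apply_moves --pt "0.04 0.1 0.06 -0.001 0 -0.02" --pt "0.1 0.25 0.14 -0.003 0 -0.042" --pt "0.19 0.5 0.27 -0.005 0 -0.042" --pt "0.19 0.5 0.27 -0.005 0 -0.042" --pt "0.19 0.5 0.27 -0.005 0 -0.042" --pt "0.19 0.5 0.27 -0.005 0 -0.042"

```text
t: 4.6
eef_pos: [0.534, 0.0041, 0.2419]
eef_rot: [-0.149, -0.255, -0.659, 0.692]
force: [-0.1, -0.1, -0.1]
grip_width: 1.001
```

```bash
python3 pick.py
```

```text
[0.534  0.0041 0.2419] [ 0.463  -0.1921 -1.0148  0.9257 -0.4122  0.1503] tcp [ 0.5947 -0.0091  0.1303]
0.12 [0.5279 0.0017 0.2294] [0.0582 0.0368 0.0166 0.0002 0.001  0.0058]
0.08 [ 0.5502 -0.0019  0.1963] [0.0546 0.2368 0.0168 0.0002 0.001  0.0058]
0.04 [ 0.5724 -0.0055  0.1633] [0.051  0.4368 0.0169 0.0002 0.001  0.0058]
0 [ 0.5947 -0.0091  0.1303] [0.0474 0.6367 0.0171 0.0002 0.001  0.0058]
```

apply_moves --pt "0.05 0.12 0.017 0 0 0.006" --pt "0.05 0.23 0.017 0 0 0.006" --pt "0.05 0.33 0.017 0 0 0.006" --pt "0.05 0.43 0.017 0 0 0.006" --pt "0.05 0.43 0.017 0 0 0.006" --pt "0.05 0.43 0.017 0 0 0.006"

```text
t: 5.2
eef_pos: [0.5892, -0.0039, 0.195]
eef_rot: [-0.139, -0.246, -0.661, 0.695]
force: [-0.4, -0.3, -0.4]
grip_width: 0.999
```

```bash
python3 pick.py;  python3 - <<'E'
from h import *
s=r.capture('side');t=r.capture('top')
for n,p,c in(('s2',s,(230,130,400,320)),('t2',t,(230,110,400,290))):
    im=cv2.cvtColor(p['frame'],cv2.COLOR_RGB2BGR)
    cv2.imwrite(f'pics/{n}c.png',cv2.resize(im[c[1]:c[3],c[0]:c[2]],None,fx=3.1,fy=3.1,interpolation=cv2.INTER_CUBIC))
E
```

```text
[ 0.5892 -0.0039  0.195 ] [ 0.2101 -0.0236 -1.0155  1.282  -0.2028 -0.0214] tcp [ 0.5947 -0.0091  0.1303]
0.12 [0.5279 0.0017 0.2294] [ 0.1716 -0.3077  0.0219 -0.0011  0.0011  0.0152]
0.08 [ 0.5502 -0.0019  0.1963] [ 0.1621 -0.1079  0.0213 -0.0011  0.0011  0.0152]
0.04 [ 0.5724 -0.0055  0.1633] [ 0.1525  0.0919  0.0206 -0.0011  0.0011  0.0152]
0 [ 0.5947 -0.0091  0.1303] [ 0.143   0.2916  0.0199 -0.0011  0.0011  0.0152]
```

View pics/s2c.png

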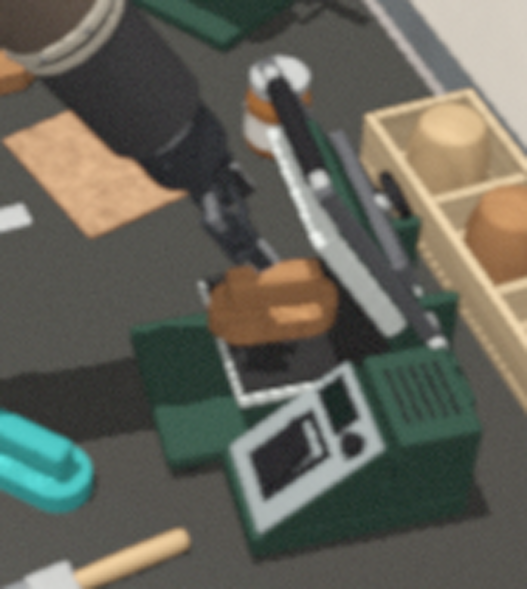

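View pics/t2c.png

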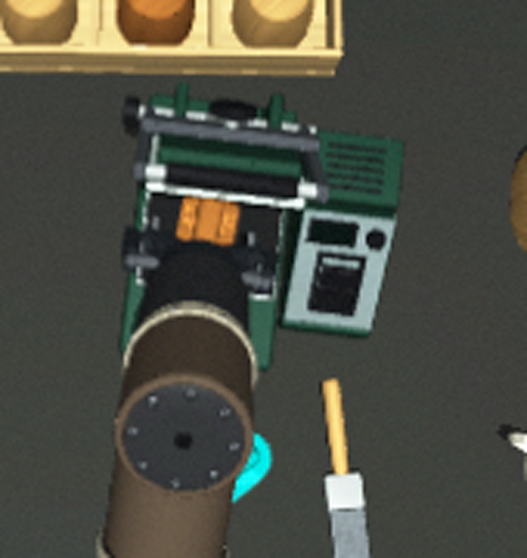

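```bash
cat > fk.py <<'E'
import numpy as np
from scipy.spatial.transform import Rotation as Ro
from scipy.optimize import least_squares
D=[([1.531,.359,.0115,0,-1.224,-.288],[.2173,.639,.2313],[.115,-.115,-.697,.698]),
([1.483,.0799,-.3366,.4009,-1.2228,-.2976],[.3551,.4586,.3324],[-.051,-.213,-.68,.7]),
([1.4287,-.2269,-.9464,.919,-1.0984,-.5617],[.4205,.2518,.3306],[-.219,-.322,-.629,.673]),
([.7903,-.3552,-1.0136,.9973,-.7181,-.1011],[.4998,.0636,.3292],[-.198,-.306,-.633,.683]),
([.463,-.1921,-1.0148,.9257,-.4122,.1503],[.534,.0041,.2419],[-.149,-.255,-.659,.692]),
([.2101,-.0236,-1.0155,1.282,-.2028,-.0214],[.5892,-.0039,.195],[-.139,-.246,-.661,.695])]
e=lambda ax,a:Ro.from_euler(ax,a)
def fk(q,P):
    a1,d1,L2,a3,L4,o5,d6=P[:7]; T=Ro.from_rotvec(P[7:10])
    A=e('z',q[0]); B=A*e('y',q[1]); C=B*e('y',-q[2]); 
    p=A.apply([a1,0,d1])+B.apply([0,0,L2])+C.apply([L4,0,a3])
    Dd=C*e('x',S4*q[3]); E=Dd*e('y',-q[4]); F=E*e('x',S6*q[5])
    p=p+Dd.apply([0,o5,0])+F.apply([d6,0,0])
    return p,F*T
S4,S6=-1,-1
if __name__=='__main__':
  best=None
  for S4 in 1,-1:
   for S6 in 1,-1:
    for sd in range(6):
     rng=np.random.default_rng(sd)
     def f(P):
        o=[]
        for q,p,w in D:
            a,b=fk(q,P); R=Ro.from_quat([w[1],w[2],w[3],w[0]]); o+=list((a-p)*10)+list((b.inv()*R).as_rotvec())
        return np.array(o)
     so=least_squares(f,np.r_[0,.25,.6,0,.55,.15*rng.choice([-1,1]),.3,rng.normal(size=3)])
     if best is None or so.cost<best[0]: best=(so.cost,S4,S6,so.x); print(best)
E
python3 fk.py
```

```text
(np.float64(18.518875595396356), 1, 1, array([ 0.75896407, -0.93316546,  0.46624124,  0.47776017, -0.50116408,
       -0.23186843, -0.22881886, -0.66035437, -0.61718636, -1.47433238]))
(np.float64(9.856170489181956), 1, 1, array([ 0.75896406, -0.93316545,  0.46624123,  0.47776016, -0.50116408,
       -0.23186843, -0.22881886,  2.37470226,  0.73516951, -0.73139721]))
(np.float64(8.244801001700804), 1, -1, array([ 0.75896406, -0.93316545,  0.46624123,  0.47776016, -0.50116408,
       -0.23186843, -0.22881886,  1.98462495,  0.66180522, -0.76680466]))
(np.float64(0.6229163900226318), -1, 1, array([-2.83185642e-04,  1.99081382e-01,  6.01616091e-01,  1.25212150e-04,
        4.63958838e-01, -1.91705199e-01,  3.73362231e-01,  2.38636896e+00,
        2.38619517e+00,  4.50138736e-01]))
(np.float64(0.6229163900209557), -1, 1, array([-2.83185636e-04,  1.99081382e-01,  6.01616091e-01,  1.25212143e-04,
        4.63958838e-01, -1.91705199e-01,  3.73362231e-01, -2.01767114e+00,
       -2.01752402e+00, -3.80592566e-01]))
(np.float64(9.335012042111597e-06), -1, -1, array([-2.83185642e-04,  1.99081382e-01,  6.01616091e-01,  1.25212153e-04,
        4.63958838e-01, -1.91705199e-01,  3.73362231e-01,  2.22136578e+00,
        2.22132481e+00, -2.38758171e-04]))
```

```bash
cat > ik.py <<'E'
from fk import *
import fk as F
P=np.array([-2.83185642e-04,1.99081382e-01,6.01616091e-01,1.25212153e-04,4.63958838e-01,-1.91705199e-01,3.73362231e-01,2.22136578e+00,2.22132481e+00,-2.38758171e-04])
lo=np.array([-3.07,-1.43,-1.02,-3.03,-3.05,-3.03]);hi=np.array([3.07,2.12,1.25,1.67,0,3.03])
def ik1(pos,R,q0,lo=lo,hi=hi):
    def f(q):
        a,b=fk(q,P); return np.r_[(a-pos)*5,(b.inv()*R).as_rotvec()]
    so=least_squares(f,np.clip(q0,lo+1e-3,hi-1e-3),bounds=(lo,hi)); return so.x,np.abs(so.fun).max()
def ikall(pos,R,n=60,seed=0):
    rng=np.random.default_rng(seed);out=[]
    for i in range(n):
        x,c=ik1(pos,R,rng.uniform(lo,hi))
        if c<1e-4 and not any(np.abs(x-y).max()<.05 for y in out): out.append(x)
    return out
E
cat > a.py <<'E'
from ik import *
from h import orient
np.set_printoptions(precision=3,suppress=True)
psi=-.16;c=np.array([.596,-.0093]);u=np.array([np.cos(psi),np.sin(psi)])
for a in (.2,.3,.4,.5,.6,.8,1.0,1.3):
  for sg in (-1,1):
    R=orient(a,psi,sg);G=np.r_[c-.012*u,.146];y=R.as_matrix()[:,1]
    for b in (0.,.08):
      print(a,sg,b,*ikall(G+(.019-b)*y,R,24))
E
python3 a.py
```

```text
0.2 -1 0.0 [ 0.383  0.2   -0.558  0.171 -0.648  0.899]
0.2 -1 0.08 [ 0.403  0.093 -0.475  0.143 -0.838  0.921]
0.2 1 0.0 [ 0.383  0.2   -0.558  0.171 -0.647 -2.242]
0.2 1 0.08 [ 0.403  0.093 -0.475  0.143 -0.838 -2.221]
0.3 -1 0.0 [ 0.403  0.156 -0.704  0.349 -0.48   0.716]
0.3 -1 0.08 [ 0.445  0.03  -0.617  0.266 -0.692  0.78 ]
0.3 1 0.0 [ 0.403  0.156 -0.704  0.349 -0.48  -2.426]
0.3 1 0.08 [ 0.445  0.03  -0.617  0.267 -0.692 -2.362]
0.4 -1 0.0 [ 0.345  0.115 -0.901  0.768 -0.275  0.35 ]
0.4 -1 0.08 [ 0.47  -0.027 -0.78   0.465 -0.537  0.572]
0.4 1 0.0 [ 0.345  0.115 -0.901  0.769 -0.275 -2.792]
0.4 1 0.08 [ 0.47  -0.027 -0.78   0.465 -0.537 -2.569]
0.5 -1 0.0
0.5 -1 0.08 [ 0.416 -0.074 -0.965  0.83  -0.362  0.256]
0.5 1 0.0
0.5 1 0.08 [ 0.416 -0.074 -0.966  0.83  -0.362 -2.885]
0.6 -1 0.0
0.6 -1 0.08
0.6 1 0.0
0.6 1 0.08
0.8 -1 0.0
0.8 -1 0.08
0.8 1 0.0
0.8 1 0.08
1.0 -1 0.0 [-0.47   0.177 -0.905 -2.627 -0.548 -1.849]
1.0 -1 0.08 [-0.364 -0.096 -0.829 -2.295 -0.229 -2.294]
1.0 1 0.0 [-0.47   0.177 -0.905 -2.627 -0.549  1.293]
1.0 1 0.08 [-0.364 -0.096 -0.83  -2.295 -0.229  0.848]
1.3 -1 0.0
1.3 -1 0.08
1.3 1 0.0
1.3 1 0.08
```

```bash
sed -i 's/a=.6$/a=.4/; s/c-.012\*u/c-.018*u/' pick.py; python3 pick.py
```

```text
[ 0.5891 -0.0036  0.1956] [ 0.2104 -0.0249 -1.0158  1.2818 -0.2023 -0.0214] tcp [ 0.5855 -0.0076  0.1285]
0.12 [ 0.5394 -0.0002  0.239 ] [ 0.0968 -0.3152  0.0231 -0.0009  0.001  -0.0488]
0.08 [ 0.5548 -0.0026  0.2022] [ 0.1274 -0.1175  0.0225 -0.0009  0.001  -0.0488]
0.04 [ 0.5702 -0.0051  0.1653] [ 0.1579  0.0801  0.0219 -0.0009  0.001  -0.0488]
0 [ 0.5855 -0.0076  0.1285] [ 0.1884  0.2778  0.0213 -0.0009  0.001  -0.0488]
```

apply_moves --pt "0.04 -0.06 0.01 0 0 -0.02" --pt "0.1 -0.1 0.02 0 0 -0.04" --pt "0.13 -0.12 0.023 -0.001 0.001 -0.049" --pt "0.13 -0.12 0.023 -0.001 0.001 -0.049" --pt "0.13 -0.12 0.023 -0.001 0.001 -0.049" --pt "0.13 -0.12 0.023 -0.001 0.001 -0.049"

```text
t: 5.9
eef_pos: [0.5547, -0.0022, 0.2025]
eef_rot: [-0.085, -0.195, -0.68, 0.702]
force: [-0.2, 0.4, -0.4]
grip_width: 0.998
```

```bash
python3 pick.py
```

```text
[ 0.5547 -0.0022  0.2025] [ 0.479  -0.039  -0.7916  0.4684 -0.5386  0.5619] tcp [ 0.5855 -0.0076  0.1285]
0.12 [ 0.5394 -0.0002  0.239 ] [-0.0003 -0.1981  0.0018  0.0004  0.0002 -0.0002]
0.08 [ 0.5548 -0.0026  0.2022] [-0.0001  0.0019  0.002   0.0004  0.0002 -0.0002]
0.04 [ 0.5702 -0.0051  0.1653] [-0.      0.2019  0.0023  0.0004  0.0002 -0.0002]
0 [ 0.5855 -0.0076  0.1285] [ 0.0001  0.4019  0.0025  0.0004  0.0002 -0.0002]
```

apply_moves --pt "0 0.07 0.002 0 0 0" --pt "0 0.14 0.002 0 0 0" --pt "0 0.21 0.002 0 0 0" --pt "0 0.28 0.002 0 0 0" --pt "0 0.35 0.002 0 0 0" --pt "0 0.4 0.002 0 0 0" --pt "0 0.4 0.002 0 0 0" --pt "0 0.4 0.002 0 0 0"

```text
t: 6.7
eef_pos: [0.5842, -0.0098, 0.1273]
eef_rot: [-0.083, -0.195, -0.679, 0.703]
force: [-0.1, -0.7, 0.3]
grip_width: 1.0
```

```bash
python3 pick.py;  python3 - <<'E'
from h import *
s=r.capture('side');t=r.capture('top')
for n,p,c in(('s3',s,(230,130,400,320)),('t3',t,(230,110,400,290))):
    im=cv2.cvtColor(p['frame'],cv2.COLOR_RGB2BGR)
    cv2.imwrite(f'pics/{n}c.png',cv2.resize(im[c[1]:c[3],c[0]:c[2]],None,fx=3.1,fy=3.1,interpolation=cv2.INTER_CUBIC))
E
```

```text
[ 0.5842 -0.0098  0.1273] [ 0.3467  0.1061 -0.9156  0.7741 -0.2739  0.3411] tcp [ 0.5855 -0.0076  0.1285]
0.12 [ 0.5394 -0.0002  0.239 ] [-0.0053 -0.6034 -0.011  -0.0005 -0.0004  0.0009]
0.08 [ 0.5548 -0.0026  0.2022] [-0.0058 -0.4034 -0.0113 -0.0005 -0.0004  0.0009]
0.04 [ 0.5702 -0.0051  0.1653] [-0.0064 -0.2034 -0.0116 -0.0005 -0.0004  0.0009]
0 [ 0.5855 -0.0076  0.1285] [-0.0069 -0.0034 -0.0119 -0.0005 -0.0004  0.0009]
```

View pics/s3c.png

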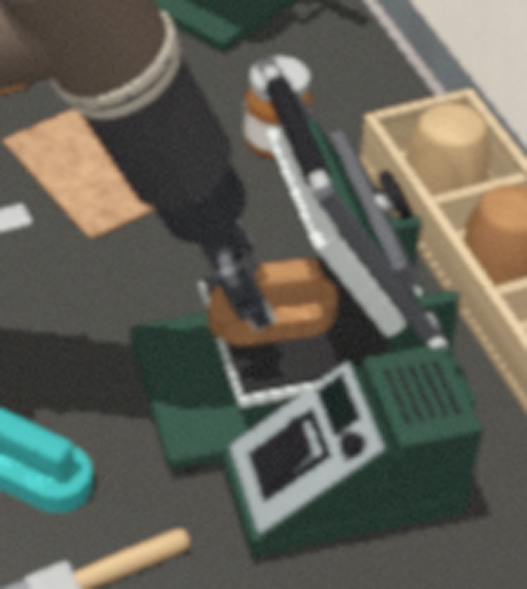

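View pics/t3c.png

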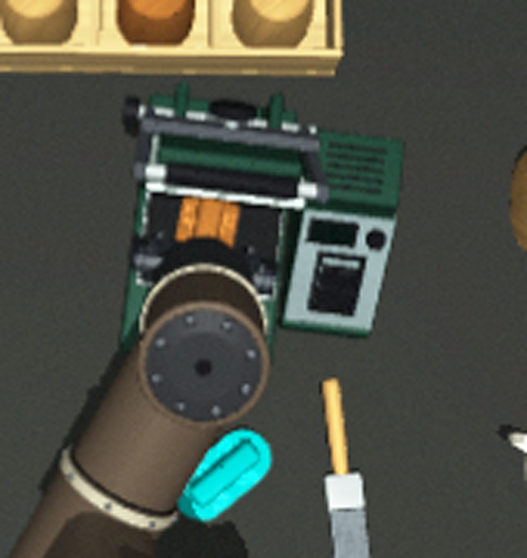

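apply_moves --pt "0 0 0 0 0 0" --pt "0 0 0 0 0 0" --pt "0 0 0 0 0 0" --pt "0 0 0 0 0 0" --pt "0 0 0 0 0 0" --pt "0 0 0 0 0 0" --pt "0 0 0 0 0 0" --pt "0 0 0 0 0 0" --pt "0 0 0 0 0 0" --pt "0 0 0 0 0 0" --claw 0

```text
t: 7.8
eef_pos: [0.5848, -0.009, 0.1279]
eef_rot: [-0.084, -0.195, -0.68, 0.702]
force: [-2.8, 1.4, 5.7]
grip_width: 0.294
```

Run:
```python
from h import *
p,R=cur();print(p,r.sense()['grip_width']*85)
for d in [0,0,.012],[-.03,.004,.03],[-.09,.015,.06]: print(mv(p+d,R))
```

```text
[ 0.5848 -0.009   0.1279] 24.990340448319166
[-0.0233 -0.0553 -0.      0.      0.      0.    ]
[ 0.0812 -0.1969  0.0043  0.      0.      0.    ]
[ 0.3041 -0.4535 -0.0018  0.      0.      0.    ]
```

apply_moves --pt "-0.01 -0.028 0 0 0 0" --pt "-0.023 -0.056 0 0 0 0" --pt "0.02 -0.12 0 0 0 0" --pt "0.08 -0.197 0.004 0 0 0" --pt "0.15 -0.28 0 0 0 0" --pt "0.22 -0.36 0 0 0 0" --pt "0.3 -0.45 0 0 0 0" --pt "0.3 -0.45 0 0 0 0"

```text
t: 8.6
eef_pos: [0.4936, 0.0051, 0.1876]
eef_rot: [-0.083, -0.195, -0.68, 0.702]
force: [1.2, 0.3, -4.1]
grip_width: 0.293
```

Run:
```python
from h import *
p,R=cur();print(p,r.sense()['grip_width']*85,r.sense()['q'])
s=r.capture('side')
c=(200,110,370,290)
im=cv2.cvtColor(s['frame'],cv2.COLOR_RGB2BGR)
cv2.imwrite('pics/s4c.png',cv2.resize(im[c[1]:c[3],c[0]:c[2]],None,fx=3.1,fy=3.1,interpolation=cv2.INTER_CUBIC))
```

```text
[0.4936 0.0051 0.1876] 24.923507349594907 [ 0.569  -0.1389 -0.9336  0.5306 -0.5348  0.4129]
```

View pics/s4c.png

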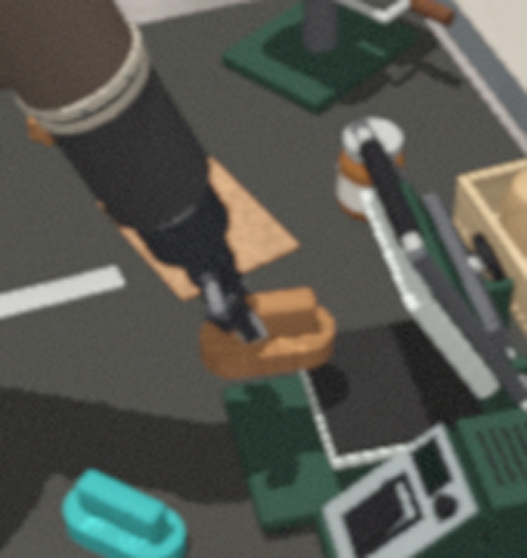

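```bash
cat > b.py <<'E'
from ik import *
from h import *
p,R=cur();q=r.sense()['q']
a,b=fk(q,P); print(p-a)
psi=.245; R1=Ro.from_euler('z',psi+.16)*orient(.4,-.16,-1)
u=np.array([np.cos(psi),np.sin(psi)])
G=np.r_[np.array([.541,.342])-.0115*u,.043]
print('G',G)
for pos in ([.5,.1,.2],[.5,.2,.17],[G[0],G[1],.15],[G[0],G[1],.09],G):
    q,c=ik1(np.array(pos),R1,q); print(pos,mv(pos,R1),q,c)
E
python3 b.py
```

```text
[ 0.     -0.0001 -0.    ]
G [0.5298 0.3392 0.043 ]
[0.5, 0.1, 0.2] [ 0.0211 -0.0768 -0.4708 -0.0499 -0.1191  0.0006] [ 0.696  -0.1297 -0.8359  0.3442 -0.5269  0.8506] 7.431555371084642e-14
[0.5, 0.2, 0.17] [ 0.1531  0.0309 -0.9643 -0.0499 -0.1191  0.0006] [ 0.8541 -0.0309 -0.8946  0.5598 -0.433   0.4823] 5.87404291874094e-11
[np.float64(0.5298434207628148), np.float64(0.33921060226493144), 0.15] [ 0.1589  0.1375 -1.6751 -0.0499 -0.1191  0.0006] [ 0.97    0.1604 -0.7681  0.6814 -0.4224  0.2492] 1.2304129937135146e-11
[np.float64(0.5298434207628148), np.float64(0.33921060226493144), 0.09] [ 0.2752  0.4141 -1.6749 -0.0499 -0.1191  0.0006] [ 0.7844  0.2286 -0.9275  1.255  -0.212  -0.1816] 3.2612801348363973e-15
[0.5298 0.3392 0.043 ] [ 0.3662  0.6307 -1.6747 -0.0499 -0.1191  0.0006] [ 0.6282  0.3024 -0.9466  1.67   -0.1502 -0.4615] 0.033068918178607645
```

```bash
cat > c.py <<'E'
from ik import *
from h import *
for psi in np.arange(-.9,2.2,.2):
  R1=Ro.from_euler('z',psi+.16)*orient(.4,-.16,-1)
  u=np.array([np.cos(psi),np.sin(psi)])
  G=np.r_[np.array([.541,.342])-.0115*u,.043]
  for z in (.043,.15):
    G[2]=z;print(round(psi,2),z,*ikall(G,R1,14))
E
python3 c.py
```

```text
-0.9 0.043 [ 1.0707  0.5034 -0.498   0.5215 -0.8038 -0.8098]
-0.9 0.15 [ 1.0834  0.3879 -0.3739  0.4318 -1.0207 -0.6802]
-0.7 0.043 [ 1.0646  0.4607 -0.6074  0.6435 -0.6904 -0.7344]
-0.7 0.15 [ 1.0899  0.3407 -0.4681  0.4992 -0.9173 -0.5575]
-0.5 0.043 [ 1.0341  0.4175 -0.7168  0.8019 -0.5722 -0.6758]
-0.5 0.15 [ 1.0847  0.2939 -0.5575  0.5674 -0.8103 -0.4291]
-0.3 0.043 [ 0.9647  0.375  -0.8214  1.0208 -0.4506 -0.6425]
-0.3 0.15 [ 1.0662  0.2493 -0.6383  0.6326 -0.7008 -0.2893]
-0.1 0.043 [ 0.8336  0.3367 -0.9089  1.3363 -0.3276 -0.6469]
-0.1 0.15 [ 1.035   0.2095 -0.7057  0.686  -0.5911 -0.129 ]
0.1 0.043
0.1 0.15 [ 0.9961  0.1773 -0.7528  0.7074 -0.4869  0.0677]
0.3 0.043
0.3 0.15 [ 0.9619  0.1557 -0.7682  0.6574 -0.4025  0.3305]
0.5 0.043
0.5 0.15 [ 0.9427  0.1473 -0.732   0.4853 -0.3657  0.7013]
0.7 0.043
0.7 0.15 [ 0.9161  0.1524 -0.6357  0.2163 -0.3995  1.1714]
0.9 0.043 [ 0.8557  0.3264 -0.6101 -0.0741 -0.2353  1.6834]
0.9 0.15 [ 0.8566  0.1685 -0.5151 -0.0361 -0.4879  1.6425]
1.1 0.043 [ 0.7688  0.3444 -0.4644 -0.3302 -0.4013  2.183 ]
1.1 0.15 [ 0.781   0.1944 -0.4041 -0.2175 -0.6016  2.0461]
1.3 0.043 [ 0.6953  0.3705 -0.3677 -0.4437 -0.5419  2.5242]
1.3 0.15 [ 0.7112  0.2286 -0.3087 -0.3329 -0.7233  2.3756]
1.5 0.043 [ 0.6422  0.4031 -0.2879 -0.4936 -0.6709  2.7864]
1.5 0.15 [ 0.6567  0.2688 -0.2243 -0.3995 -0.8445  2.6463]
1.7 0.043 [ 0.6079  0.44   -0.2151 -0.5078 -0.7906  3.0014]
1.7 0.15 [ 0.6195  0.3128 -0.1465 -0.4324 -0.961   2.8746]
1.9 0.043
1.9 0.15
2.1 0.043 [ 0.5848  0.5187 -0.0809 -0.4792 -1.0032 -2.9297]
2.1 0.15 [ 0.5906  0.4044 -0.004  -0.4353 -1.1727 -3.03  ]
```

```bash
sed -i 's/psi=.245/psi=-.6/' b.py; python3 b.py
```

```text
[ 0.     -0.0001 -0.    ]
G [0.5315 0.3485 0.043 ]
[0.5, 0.1, 0.2] [ 0.0211 -0.0768 -0.4708  0.0546  0.1288  0.0007] [ 0.8423 -0.0176 -0.8052  0.5611 -0.8122 -0.2688] 3.455569164145799e-15
[0.5, 0.2, 0.17] [ 0.1531  0.0309 -0.9643  0.0546  0.1288  0.0007] [ 0.9864  0.1058 -0.7529  0.5707 -0.8048 -0.4359] 5.7372433193148e-11
[np.float64(0.5315086404285387), np.float64(0.34849338844404293), 0.15] [ 0.1582  0.1379 -1.7223  0.0546  0.1288  0.0007] [ 1.0889  0.3172 -0.5136  0.5333 -0.8642 -0.4943] 1.2468914789565133e-10
[np.float64(0.5315086404285387), np.float64(0.34849338844404293), 0.09] [ 0.2744  0.4144 -1.722   0.0546  0.1288  0.0007] [ 1.0737  0.3821 -0.5977  0.6167 -0.7339 -0.5964] 2.7994412343801392e-12
[0.5315 0.3485 0.043 ] [ 0.3655  0.631  -1.7218  0.0546  0.1288  0.0007] [ 1.0531  0.4391 -0.6623  0.717  -0.6318 -0.7026] 1.1730588722613785e-11
```

apply_moves --pt "0 -0.02 -0.12 0.014 0.032 0" --pt "0.01 -0.05 -0.28 0.03 0.07 0" --pt "0.02 -0.07 -0.45 0.045 0.1 0" --pt "0.06 -0.06 -0.62 0.0546 0.1288 0.0007" --pt "0.1 -0.03 -0.79 0.0546 0.1288 0.0007" --pt "0.15 0.03 -0.92 0.0546 0.1288 0.0007" --pt "0.15 0.03 -0.97 0.0546 0.1288 0.0007" --pt "0.15 0.03 -0.97 0.0546 0.1288 0.0007"

```text
t: 9.45
eef_pos: [0.5021, 0.2019, 0.1689]
eef_rot: [0.071, -0.338, -0.62, 0.705]
force: [-0.9, -1.6, -2.7]
grip_width: 0.292
```

```bash
python3 b.py
```

```text
[ 0. -0. -0.]
G [0.5315 0.3485 0.043 ]
[0.5, 0.1, 0.2] [-0.3168 -0.0333  0.427  -0.0009  0.0005  0.    ] [ 0.8423 -0.0176 -0.8052  0.5611 -0.8122 -0.2688] 8.320844013809392e-13
[0.5, 0.2, 0.17] [ 0.0011 -0.0062  0.0138 -0.0009  0.0005  0.    ] [ 0.9864  0.1058 -0.7529  0.5707 -0.8048 -0.4359] 5.756665283351836e-11
[np.float64(0.5315086404285387), np.float64(0.34849338844404293), 0.15] [ 0.3053 -0.0288 -0.6884 -0.0009  0.0005  0.    ] [ 1.0889  0.3172 -0.5136  0.5333 -0.8642 -0.4943] 1.2444378860720917e-10
[np.float64(0.5315086404285387), np.float64(0.34849338844404293), 0.09] [ 0.4221  0.2475 -0.6893 -0.0009  0.0005  0.    ] [ 1.0737  0.3821 -0.5977  0.6167 -0.7339 -0.5964] 2.803035581422364e-12
[0.5315 0.3485 0.043 ] [ 0.5136  0.464  -0.6901 -0.0009  0.0005  0.    ] [ 1.0531  0.4391 -0.6623  0.717  -0.6318 -0.7026] 1.159797258232231e-11
```

apply_moves --pt "0.08 0 -0.17 -0.001 0 0" --pt "0.15 -0.01 -0.34 -0.001 0 0" --pt "0.23 -0.02 -0.5 -0.001 0 0" --pt "0.3 -0.03 -0.69 -0.001 0 0" --pt "0.36 0.1 -0.69 -0.001 0 0" --pt "0.42 0.25 -0.69 -0.001 0 0" --pt "0.45 0.32 -0.69 -0.001 0 0" --pt "0.48 0.386 -0.69 -0.001 0 0" --pt "0.48 0.386 -0.69 -0.001 0 0" --pt "0.48 0.386 -0.69 -0.001 0 0"

```text
t: 10.45
eef_pos: [0.5322, 0.3468, 0.0619]
eef_rot: [0.071, -0.34, -0.621, 0.703]
force: [-0.0, -1.4, -2.2]
grip_width: 0.294
```

```bash
python3 b.py|tail -1
python3 - <<'E'
from h import *
s=r.capture('side');t=r.capture('top')
for n,p,c in(('s5',s,(180,90,350,270)),('t5',t,(110,110,280,290))):
    im=cv2.cvtColor(p['frame'],cv2.COLOR_RGB2BGR)
    cv2.imwrite(f'pics/{n}c.png',cv2.resize(im[c[1]:c[3],c[0]:c[2]],None,fx=3.1,fy=3.1,interpolation=cv2.INTER_CUBIC))
p,R=cur(); print(p,mv(p+[0,0,-.0165],R))
E
```

```text
[0.5315 0.3485 0.043 ] [ 0.0439  0.0839 -0.005   0.0004 -0.0004 -0.0001] [ 1.0531  0.4391 -0.6623  0.717  -0.6318 -0.7026] 1.16073678446682e-11
[0.5323 0.3478 0.0626] [0.0321 0.076  0.0003 0.     0.     0.    ]
```

View pics/s5c.png

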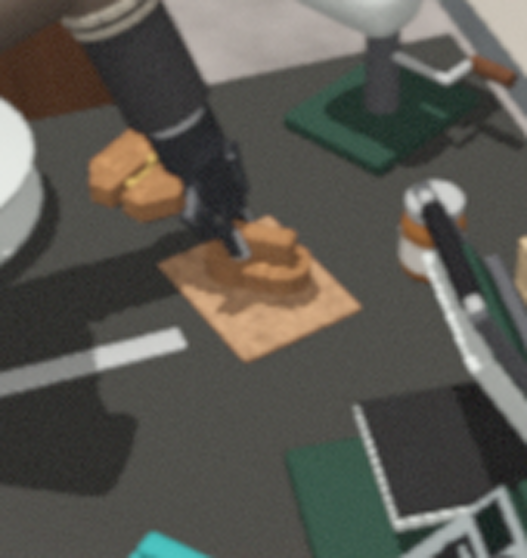

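View pics/t5c.png

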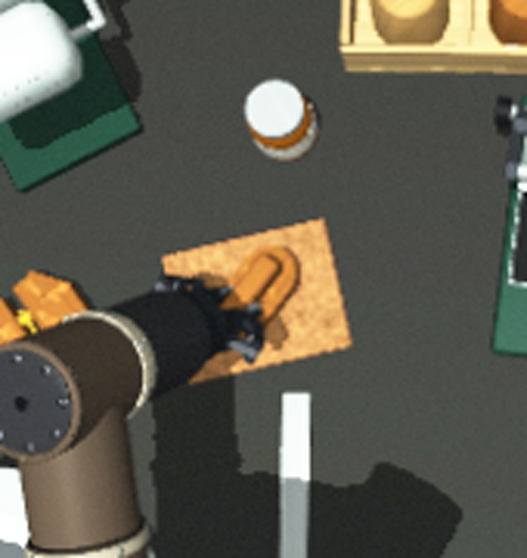

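apply_moves --pt "0.008 0.02 0 0 0 0" --pt "0.016 0.038 0 0 0 0" --pt "0.024 0.057 0 0 0 0" --pt "0.032 0.076 0 0 0 0" --pt "0.034 0.081 0 0 0 0" --pt "0.034 0.081 0 0 0 0"

```text
t: 11.15
eef_pos: [0.5316, 0.3474, 0.0435]
eef_rot: [0.07, -0.339, -0.621, 0.703]
force: [-0.9, 0.5, -2.7]
grip_width: 0.295
```

apply_moves --pt "0.002 0.005 0 0 0 0" --pt "0.004 0.01 0 0 0 0" --pt "0.005 0.0125 0 0 0 0" --pt "0.005 0.0125 0 0 0 0"

```text
t: 11.55
eef_pos: [0.5318, 0.3476, 0.0412]
eef_rot: [0.07, -0.339, -0.621, 0.703]
force: [0.6, 0.3, -2.1]
grip_width: 0.296
```

apply_moves --pt "0.002 0.005 0 0 0 0" --pt "0.004 0.009 0 0 0 0" --pt "0.004 0.009 0 0 0 0"

```text
t: 11.85
eef_pos: [0.532, 0.3477, 0.0409]
eef_rot: [0.07, -0.34, -0.621, 0.703]
force: [-6.1, -1.8, 10.8]
grip_width: 0.292
```

apply_moves --pt "-0.001 -0.002 0 0 0 0" --pt "-0.001 -0.002 0 0 0 0" --pt "-0.001 -0.002 0 0 0 0" --pt "-0.001 -0.002 0 0 0 0" --pt "-0.001 -0.002 0 0 0 0" --pt "-0.001 -0.002 0 0 0 0" --claw 1

```text
t: 12.45
eef_pos: [0.5318, 0.3476, 0.0396]
eef_rot: [0.07, -0.339, -0.621, 0.703]
force: [0.0, -0.1, -0.7]
grip_width: 1.0
```

apply_moves --pt "0 -0.1 0 0 0 0" --pt "0 -0.25 0 0 0 0" --pt "0 -0.45 0 0 0 0" --pt "0 -0.65 0 0 0 0" --pt "0 -0.85 0 0 0 0" --pt "0 -0.85 0 0 0 0"

```text
t: 13.05
eef_pos: [0.4772, 0.3886, 0.2018]
eef_rot: [0.069, -0.34, -0.625, 0.7]
force: [0.9, 0.0, 0.2]
grip_width: 1.001
```

Run:
```python
from h import *
print(cur()[0],r.sense()['q'])
s=r.capture('side');t=r.capture('top')
for n,p,c in(('s6',s,(180,90,350,270)),('t6',t,(110,110,280,290))):
    im=cv2.cvtColor(p['frame'],cv2.COLOR_RGB2BGR)
    cv2.imwrite(f'pics/{n}c.png',cv2.resize(im[c[1]:c[3],c[0]:c[2]],None,fx=3.1,fy=3.1,interpolation=cv2.INTER_CUBIC))
```

```text
[0.4772 0.3886 0.2018] [ 1.2172  0.256  -0.4494  0.4654 -1.008  -0.5252]
```

View pics/s6c.png

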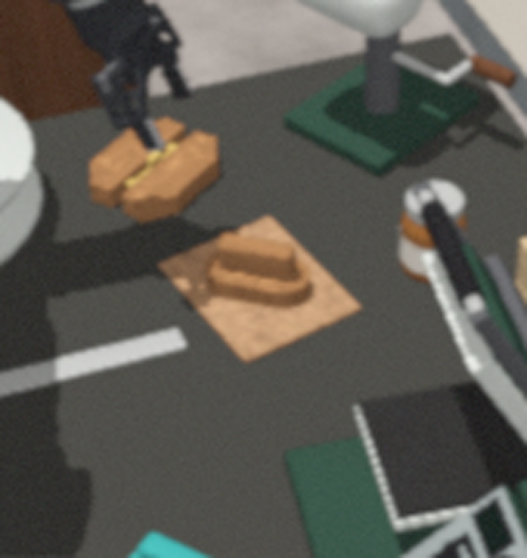

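View pics/t6c.png

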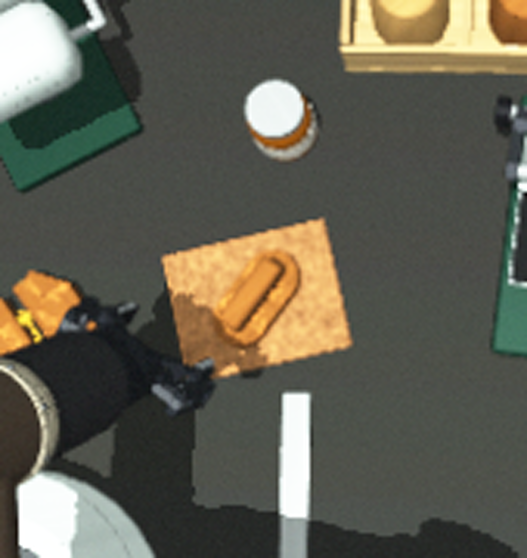

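```bash
cat > d.py <<'E'
from ik import *
from h import *
yaw=-.095; PX=np.array([np.cos(yaw),np.sin(yaw),0]);PY=np.array([-np.sin(yaw),np.cos(yaw),0]);O=np.array([.6165,-.0229,0])
def hpose(q,tilt,sgn=1,back=0,dn=.019):
    h=O+PX*(.1-.23*np.cos(q))+np.array([0,0,.13+.23*np.sin(q)])
    R=Ro.from_rotvec(-PY*tilt)*orient(0,yaw+sgn*np.pi/2,-1)   # +tilt: points forward
    y=R.as_matrix()[:,1]
    return h+(dn-back)*y,R
if __name__=='__main__':
  for sgn in 1,-1:
   for tilt in -.3,0,.3:
    for q,b in ((1.06,.12),(1.06,0),(.5,0),(0,0)):
     p,R=hpose(q,tilt,sgn,b); print(sgn,tilt,q,b,p,R.as_matrix()[:,1],*ikall(p,R,14))
E
python3 d.py
```

```text
1 -0.3 1.06 0.12 [ 0.6338 -0.0246  0.4271] [-0.2942  0.028  -0.9553] [ 0.2121  0.4421  0.5704 -0.0977 -1.9841  2.8079]
1 -0.3 1.06 0 [ 0.5985 -0.0212  0.3125] [-0.2942  0.028  -0.9553] [ 0.2279  0.3871  0.2374 -0.0948 -1.7059  2.8192]
1 -0.3 0.5 0 [ 0.5095 -0.0127  0.2221] [-0.2942  0.028  -0.9553] [ 0.2752  0.286  -0.109  -0.1078 -1.4572  2.7986]
1 -0.3 0 0 [ 0.4815 -0.01    0.1118] [-0.2942  0.028  -0.9553] [ 0.2928  0.3445 -0.2995 -0.1198 -1.208   2.812 ]
1 0 1.06 0.12 [ 0.6041 -0.0217  0.4316] [ 0.  0. -1.] [ 0.2868  0.1836  0.2144  0.     -1.6016  2.7596]
1 0 1.06 0 [ 0.6041 -0.0217  0.3116] [ 0.  0. -1.] [ 0.2868  0.203  -0.0219  0.     -1.3459  2.7596]
1 0 0.5 0 [ 0.5151 -0.0132  0.2213] [ 0.  0. -1.] [ 0.3555  0.1022 -0.3508  0.     -1.1178  2.6909]
1 0 0 0 [ 0.4871 -0.0106  0.111 ] [ 0.  0. -1.] [ 0.3827  0.1687 -0.5569  0.     -0.8452  2.6636]
1 0.3 1.06 0.12 [ 0.5744 -0.0189  0.4271] [ 0.2942 -0.028  -0.9553] [ 0.402  -0.0667 -0.1625  0.151  -1.2133  2.6101] [-2.8115 -1.3482  0.1295 -2.5445 -2.9231 -2.964 ] [ 2.7349 -1.3344 -0.2624  0.4073 -2.9108  0.696 ]
1 0.3 1.06 0 [ 0
[... 961 characters left out ...]
203  -0.0219 -0.     -1.3459 -0.382 ]
-1 0 0.5 0 [ 0.5151 -0.0132  0.2213] [ 0.  0. -1.] [ 0.3555  0.1022 -0.3508 -0.     -1.1178 -0.4507]
-1 0 0 0 [ 0.4871 -0.0106  0.111 ] [ 0.  0. -1.] [ 0.3827  0.1687 -0.5569 -0.     -0.8452 -0.4779]
-1 0.3 1.06 0.12 [ 0.5744 -0.0189  0.4271] [ 0.2942 -0.028  -0.9553] [ 0.402  -0.0667 -0.1625  0.151  -1.2133 -0.5315]
-1 0.3 1.06 0 [ 0.6097 -0.0223  0.3125] [ 0.2942 -0.028  -0.9553] [ 0.3645  0.0283 -0.3245  0.1614 -0.9537 -0.5357]
-1 0.3 0.5 0 [ 0.5207 -0.0138  0.2221] [ 0.2942 -0.028  -0.9553] [ 0.463  -0.0738 -0.6619  0.2342 -0.7399 -0.7123]
-1 0.3 0 0 [ 0.4927 -0.0111  0.1118] [ 0.2942 -0.028  -0.9553] [ 0.4721  0.0124 -0.9399  0.4249 -0.3953 -0.9424]
```

```bash
cat > e.py <<'E'
from d import *
_,R=hpose(1.06,0,-1); print(cur()[0],r.sense()['q'])
for p in ([.5,.33,.38],[.57,.15,.46],hpose(1.06,0,-1,.1)[0],hpose(1.06,0,-1,0)[0]): print(np.array(p),mv(p,R))
E
python3 e.py
```

```text
[0.4767 0.3855 0.1971] [ 1.2152  0.2599 -0.4555  0.4648 -1.0047 -0.5262]
[0.5  0.33 0.38] [-0.5887 -0.7449  0.1595  0.0689  0.3346 -0.1141]
[0.57 0.15 0.46] [-1.479  -0.8058  0.7038  0.0689  0.3346 -0.1141]
[ 0.6041 -0.0217  0.4116] [-1.9618 -0.3423  1.3177  0.0689  0.3346 -0.1141]
[ 0.6041 -0.0217  0.3116] [-1.7673  0.1183  1.3198  0.0689  0.3346 -0.1141]
```

apply_moves --pt "-0.2 -0.3 0.05 0.01 0.03 -0.01" --pt "-0.59 -0.74 0.16 0.069 0.335 -0.114" --pt "-0.59 -0.74 0.16 0.069 0.335 -0.114" --pt "-0.59 -0.74 0.16 0.069 0.335 -0.114" --pt "-0.95 -0.8 0.4 0.069 0.335 -0.114" --pt "-0.95 -0.8 0.4 0.069 0.335 -0.114" --pt "-0.95 -0.8 0.4 0.069 0.335 -0.114" --pt "-0.95 -0.8 0.4 0.069 0.335 -0.114" --pt "-0.95 -0.8 0.4 0.069 0.335 -0.114" --pt "-0.95 -0.8 0.4 0.069 0.335 -0.114" --pt "-0.95 -0.8 0.4 0.069 0.335 -0.114" --claw 0.6

```text
t: 14.25
eef_pos: [0.5244, 0.2547, 0.4163]
eef_rot: [-0.522, 0.524, 0.474, -0.477]
force: [-0.0, 0.0, -0.5]
grip_width: 0.599
```

```bash
python3 e.py
```

```text
[0.5244 0.2547 0.4163] [ 0.7889  0.1472  0.1372  0.0022 -1.5649 -0.8836]
[0.5  0.33 0.38] [ 0.3639  0.1802  0.1569 -0.0003  0.0001 -0.0015]
[0.57 0.15 0.46] [-0.5008 -0.2163 -0.2762 -0.0003  0.0001 -0.0015]
[ 0.6041 -0.0217  0.4116] [-1.3383  0.0292 -0.5274 -0.0003  0.0001 -0.0015]
[ 0.6041 -0.0217  0.3116] [-1.336   0.5291 -0.5279 -0.0003  0.0001 -0.0015]
```

apply_moves --pt "-0.25 -0.12 -0.14 0 0 0" --pt "-0.5 -0.21 -0.27 0 0 0" --pt "-0.75 -0.2 -0.35 0 0 -0.0015" --pt "-0.98 -0.2 -0.42 0 0 -0.0015" --pt "-0.98 -0.2 -0.42 0 0 -0.0015" --pt "-0.98 -0.2 -0.42 0 0 -0.0015"

```text
t: 14.85
eef_pos: [0.5895, 0.0495, 0.4574]
eef_rot: [0.524, -0.523, -0.475, 0.475]
force: [0.3, 0.7, 0.5]
grip_width: 0.602
```

```bash
python3 e.py
```

```text
[0.5895 0.0495 0.4574] [ 0.4133  0.1634  0.2465 -0.0011 -1.6544 -0.5111]
[0.5  0.33 0.38] [ 1.3518  0.3884  0.5816 -0.0003 -0.0009  0.0002]
[0.57 0.15 0.46] [ 0.4905 -0.0127  0.1458 -0.0003 -0.0009  0.0002]
[ 0.6041 -0.0217  0.4116] [-0.3475  0.2282 -0.108  -0.0003 -0.0009  0.0002]
[ 0.6041 -0.0217  0.3116] [-0.3479  0.7282 -0.1084 -0.0003 -0.0009  0.0002]
```

apply_moves --pt "-0.12 0.04 -0.04 0 0 0" --pt "-0.24 0.1 -0.08 0 0 0" --pt "-0.348 0.18 -0.108 0 0 0" --pt "-0.348 0.23 -0.108 0 0 0" --pt "-0.348 0.23 -0.108 0 0 0" --pt "-0.348 0.23 -0.108 0 0 0"

```text
t: 15.45
eef_pos: [0.6039, -0.0185, 0.4119]
eef_rot: [0.524, -0.523, -0.476, 0.475]
force: [-0.5, 0.4, -0.1]
grip_width: 0.599
```

```bash
python3 e.py | sed -n '1p;4,5p'
python3 - <<'E'
from d import *
s=r.capture('side');t=r.capture('top')
h=hpose(1.06,0,-1,0,0)[0]
print(proj(s,h),proj(t,h),[ (d['point'],d['p']) for d in r.tip_of('handle',s)[:2]])
for n,p,c in(('s7',s,(250,90,420,270)),('t7',t,(230,90,400,270))):
    im=cv2.cvtColor(p['frame'],cv2.COLOR_RGB2BGR)
    u=proj(p,h)[0]; im=cv2.resize(im[c[1]:c[3],c[0]:c[2]],None,fx=3.1,fy=3.1,interpolation=cv2.INTER_CUBIC)
    for yy in(-.06,0,.06):
      u=proj(p,h+PY*yy)[0];cv2.circle(im,(int((u[0]-c[0]+.5)*3.1),int((u[1]-c[1]+.5)*3.1)),2,(0,0,255),-1)
    cv2.imwrite(f'pics/{n}c.png',im)
E
```

```text
[ 0.6039 -0.0185  0.4119] [ 0.2911  0.1831  0.1727 -0.0019 -1.5601 -0.3863]
[ 0.6041 -0.0217  0.4116] [-0.0158  0.0012 -0.0024 -0.0001 -0.0001  0.0006]
[ 0.6041 -0.0217  0.3116] [-0.0167  0.5011 -0.0026 -0.0001 -0.0001  0.0006]
[[325.2568 170.9905]] [[305.0331 168.458 ]] [([252.9, 319.2], 0.74), ([324.5, 171.8], 0.71)]
```

View pics/s7c.png

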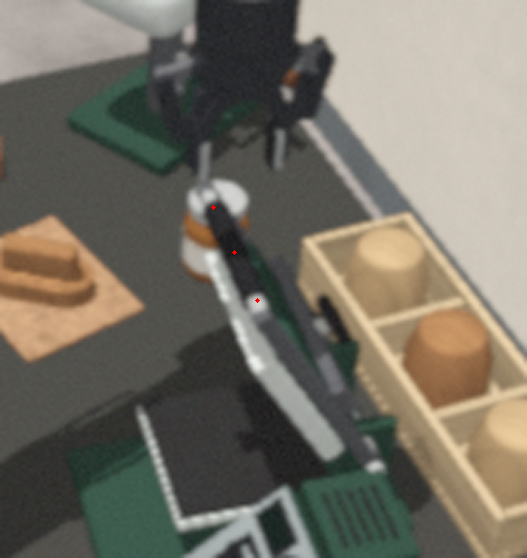

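View pics/t7c.png

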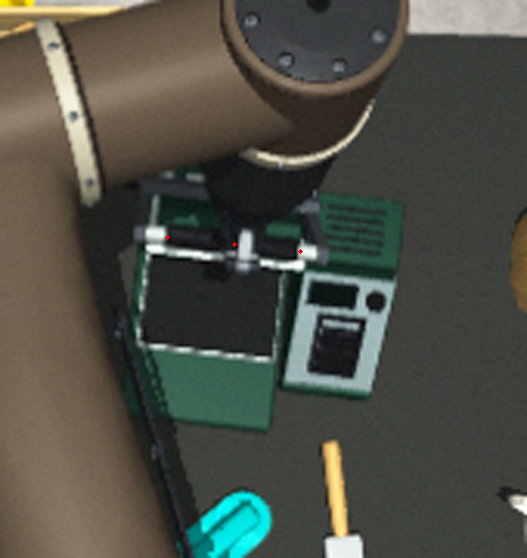

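apply_moves --pt "-0.016 0.1 -0.002 0 0 0" --pt "-0.016 0.2 -0.002 0 0 0" --pt "-0.016 0.28 -0.002 0 0 0" --pt "-0.016 0.36 -0.002 0 0 0" --pt "-0.016 0.44 -0.002 0 0 0" --pt "-0.016 0.5 -0.002 0 0 0" --pt "-0.016 0.505 -0.002 0 0 0" --pt "-0.016 0.505 -0.002 0 0 0"

```text
t: 16.4
eef_pos: [0.6042, -0.0225, 0.3112]
eef_rot: [0.524, -0.523, -0.476, 0.475]
force: [0.4, -0.1, 0.5]
grip_width: 0.599
```

Run:
```python
from d import *
s=r.capture('side');t=r.capture('top')
for n,p,c in(('s8',s,(250,90,420,270)),('t8',t,(230,90,400,270))):
    im=cv2.cvtColor(p['frame'],cv2.COLOR_RGB2BGR)
    im=cv2.resize(im[c[1]:c[3],c[0]:c[2]],None,fx=3.1,fy=3.1,interpolation=cv2.INTER_CUBIC)
    cv2.imwrite(f'pics/{n}c.png',im)
```

```text
(no output)
```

View pics/s8c.png

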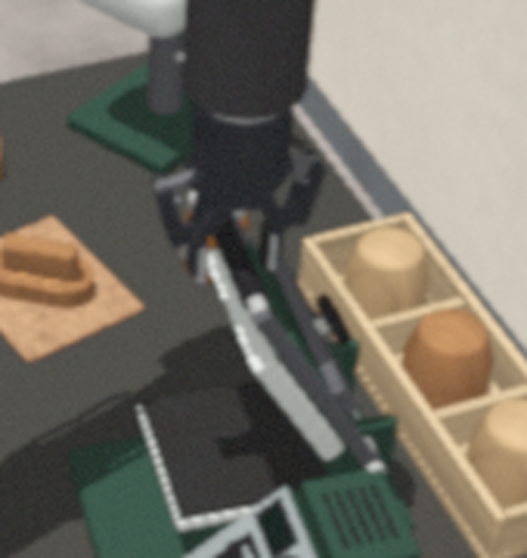

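The bar sits between the open fingers at about (235,250) in the crop, with no contact. I'll close the gripper.

apply_moves --pt "0 0 0 0 0 0" --pt "0 0 0 0 0 0" --pt "0 0 0 0 0 0" --pt "0 0 0 0 0 0" --pt "0 0 0 0 0 0" --pt "0 0 0 0 0 0" --pt "0 0 0 0 0 0" --claw 0

```text
t: 17.2
eef_pos: [0.6041, -0.0226, 0.3114]
eef_rot: [0.524, -0.523, -0.476, 0.474]
force: [-1.7, 2.4, 5.5]
grip_width: 0.238
```

```bash
cat > g.py <<'E'
from d import *
import sys
p,R=cur(); s=r.sense(); print(p,s['force'],s['grip_width']*85,s['q'])
# estimate current q from bar = tcp -dn*y
b=p-.019*R.as_matrix()[:,1]; l=(b-O); lx=l@PX; print('local x',lx,'z',b[2],'y',l@PY,'q',np.arctan2(b[2]-.13,.1-lx),'r',np.hypot(b[2]-.13,.1-lx))
q0=float(sys.argv[1])
for q in sys.argv[1:]:
    q=float(q); print(q, mv(p+hpose(q,0,-1)[0]-hpose(q0,0,-1)[0],R))
E
python3 g.py 1.06 1.0 .95 .9 .85 .8 .75 .7 .65 .6
```

```text
[ 0.6041 -0.0226  0.3114] [-1.6661  2.3724  5.5352] 20.188900479917766 [ 0.2841  0.2027 -0.0214 -0.0022 -1.3453 -0.3806]
local x -0.012382933818377826 z 0.3303887626309889 y -0.0009150196363865812 q 1.059680537492621 r 0.2297511262266296
1.06 [-0.  0. -0.  0.  0.  0.]
1.0 [-0.0002  0.0355  0.0592  0.      0.      0.    ]
0.95 [-0.0004  0.0677  0.1068  0.      0.      0.    ]
0.9 [-0.0006  0.1023  0.1527  0.      0.      0.    ]
0.85 [-0.0007  0.1391  0.1969  0.      0.      0.    ]
0.8 [-0.0009  0.1781  0.2391  0.      0.      0.    ]
0.75 [-0.0011  0.2192  0.2794  0.      0.      0.    ]
0.7 [-0.0013  0.2622  0.3175  0.      0.      0.    ]
0.65 [-0.0015  0.307   0.3535  0.      0.      0.    ]
0.6 [-0.0016  0.3537  0.3871  0.      0.      0.    ]
```

apply_moves --pt "0 0.017 0.03 0 0 0" --pt "0 0.0355 0.059 0 0 0" --pt "0 0.068 0.107 0 0 0" --pt "0 0.102 0.153 0 0 0" --pt "0 0.139 0.197 0 0 0" --pt "0 0.178 0.239 0 0 0" --pt "0 0.178 0.239 0 0 0"

```text
t: 17.9
eef_pos: [0.5557, -0.0172, 0.274]
eef_rot: [0.525, -0.523, -0.476, 0.474]
force: [2.4, 3.8, -5.5]
grip_width: 0.238
```

```bash
python3 g.py .8 .75 .7 .65 .6 .55 .5 .45 .4 .35
```

```text
[ 0.5557 -0.0172  0.274 ] [ 2.4413  3.8081 -5.5089] 20.232100643470968 [ 0.3187  0.1376 -0.1844 -0.0039 -1.2481 -0.4144]
local x -0.061080239359525265 z 0.29298878442112675 y -0.00014454059402971178 q 0.7912874118496406 r 0.22915537820264764
0.8 [0. 0. 0. 0. 0. 0.]
0.75 [-0.0002  0.0411  0.0402  0.      0.      0.    ]
0.7 [-0.0005  0.0842  0.0783  0.      0.      0.    ]
0.65 [-0.0007  0.1291  0.1142  0.      0.      0.    ]
0.6 [-0.0009  0.1758  0.1478  0.      0.      0.    ]
0.55 [-0.0012  0.224   0.179   0.      0.      0.    ]
0.5 [-0.0014  0.2738  0.2078  0.      0.      0.    ]
0.45 [-0.0016  0.325   0.234   0.      0.      0.    ]
0.4 [-0.0019  0.3774  0.2577  0.      0.      0.    ]
0.35 [-0.0021  0.4309  0.2787  0.      0.      0.    ]
```

apply_moves --pt "0 0.02 0.02 0 0 0" --pt "0 0.041 0.04 0 0 0" --pt "0 0.084 0.078 0 0 0" --pt "0 0.129 0.114 0 0 0" --pt "-0.001 0.176 0.148 0 0 0" --pt "-0.001 0.224 0.179 0 0 0" --pt "-0.001 0.274 0.208 0 0 0" --pt "-0.002 0.325 0.234 0 0 0" --pt "-0.002 0.377 0.258 0 0 0" --pt "-0.002 0.431 0.279 0 0 0" --pt "-0.002 0.431 0.279 0 0 0"

```text
t: 19.0
eef_pos: [0.5016, -0.012, 0.1879]
eef_rot: [0.524, -0.523, -0.476, 0.474]
force: [7.4, 5.1, -6.6]
grip_width: 0.234
```

```bash
python3 g.py .345 .3 .26 .22 .18 .14 .1 .07 .04 .02 0 -.02
```

```text
[ 0.5016 -0.012   0.1879] [ 7.4417  5.1418 -6.6115] 19.931963330007992 [ 0.3663  0.1063 -0.426  -0.0029 -1.0358 -0.4616]
local x -0.1154398785493449 z 0.20694766623886987 y -0.00012213077089984474 q 0.34304391591682043 r 0.22876906392465962
0.345 [0. 0. 0. 0. 0. 0.]
0.3 [-0.0002  0.0491  0.0165  0.      0.      0.    ]
0.26 [-0.0004  0.0932  0.0292  0.      0.      0.    ]
0.22 [-0.0005  0.1379  0.0402  0.      0.      0.    ]
0.18 [-0.0007  0.183   0.0494  0.      0.      0.    ]
0.14 [-0.0009  0.2284  0.0568  0.      0.      0.    ]
0.1 [-0.0011  0.274   0.0624  0.      0.      0.    ]
0.07 [-0.0012  0.3084  0.0653  0.      0.      0.    ]
0.04 [-0.0013  0.3428  0.0673  0.      0.      0.    ]
0.02 [-0.0014  0.3658  0.068   0.      0.      0.    ]
0.0 [-0.0015  0.3888  0.0683  0.      0.      0.    ]
-0.02 [-0.0015  0.4118  0.0681  0.      0.      0.    ]
```

apply_moves --pt "0 0.025 0.008 0 0 0" --pt "0 0.049 0.0165 0 0 0" --pt "0 0.093 0.029 0 0 0" --pt "0 0.138 0.04 0 0 0" --pt "0 0.183 0.049 0 0 0" --pt "0 0.228 0.057 0 0 0" --pt "-0.001 0.274 0.062 0 0 0" --pt "-0.001 0.308 0.065 0 0 0" --pt "-0.001 0.343 0.067 0 0 0" --pt "-0.001 0.36 0.068 0 0 0" --pt "-0.001 0.375 0.068 0 0 0" --pt "-0.001 0.375 0.068 0 0 0"

```text
t: 20.2
eef_pos: [0.4891, -0.0108, 0.1145]
eef_rot: [0.524, -0.523, -0.477, 0.474]
force: [4.7, 2.9, -0.7]
grip_width: 0.235
```

```bash
python3 g.py .0
```

```text
[ 0.4891 -0.0108  0.1145] [ 4.7439  2.9169 -0.6749] 19.953448969336097 [ 0.3795  0.1655 -0.5499 -0.0021 -0.8513 -0.4744]
local x -0.12801345727443747 z 0.13347677634343402 y -0.00010558565438625943 q 0.015246937467887765 r 0.22803996288366649
0.0 [ 0. -0. -0.  0.  0.  0.]
```

Nearly shut. Next I'll creep down to the stop.

apply_moves --pt "0 0.005 0 0 0 0" --pt "0 0.01 0 0 0 0" --pt "0 0.015 0 0 0 0" --pt "0 0.02 0 0 0 0" --pt "0 0.02 0 0 0 0"

```text
t: 20.7
eef_pos: [0.4891, -0.0109, 0.1138]
eef_rot: [-0.523, 0.524, 0.477, -0.474]
force: [-9.8, 6.7, 35.1]
grip_width: 0.232
```

apply_moves --pt "0 -0.012 0 0 0 0" --pt "0 -0.012 0 0 0 0" --pt "0 -0.012 0 0 0 0" --pt "0 -0.012 0 0 0 0" --pt "0 -0.012 0 0 0 0" --claw 0.55

```text
t: 21.2
eef_pos: [0.4868, -0.0117, 0.1118]
eef_rot: [0.524, -0.523, -0.475, 0.475]
force: [0.4, -0.3, 0.4]
grip_width: 0.545
```

apply_moves --pt "0 -0.1 0 0 0 0" --pt "0 -0.3 0 0 0 0" --pt "0 -0.5 0 0 0 0" --pt "0 -0.7 0 0 0 0" --pt "0 -0.9 0 0 0 0" --pt "0 -0.9 0 0 0 0"

```text
t: 21.8
eef_pos: [0.4898, -0.0117, 0.2979]
eef_rot: [-0.522, 0.525, 0.478, -0.472]
force: [0.2, 0.2, -0.6]
grip_width: 0.554
```

Run:
```python
from d import *
import pickle
s=r.capture('side');t=r.capture('top');pickle.dump((s,t),open('c9.pkl','wb'))
print(cur()[0],r.sense()['q'])
for nme in 'console_face','rocker_upper_end','handle','plate_front','hinge':
  for k,p in(('s',s),('t',t)):print(nme,k,[(np.round(d['point'],1).tolist(),round(d['p'],2)) for d in r.tip_of(nme,p)[:3]])
h=hpose(0,0,-1,0,0)[0]
for n,p,c in(('s9',s,(250,120,420,300)),('t9',t,(230,110,400,290))):
    im=cv2.cvtColor(p['frame'],cv2.COLOR_RGB2BGR)
    im=cv2.resize(im[c[1]:c[3],c[0]:c[2]],None,fx=3.1,fy=3.1,interpolation=cv2.INTER_CUBIC)
    for yy in(-.06,0,.06):
      u=proj(p,h+PY*yy)[0];cv2.circle(im,(int((u[0]-c[0]+.5)*3.1),int((u[1]-c[1]+.5)*3.1)),2,(0,0,255),-1)
    cv2.imwrite(f'pics/{n}c.png',im)
```

```text
[ 0.4874 -0.0117  0.2927] [ 0.3783  0.0067 -0.2862 -0.0026 -1.2756 -0.4747]
console_face s [([323.3, 278.8], 0.72)]
console_face t [([339.7, 195.9], 0.6)]
rocker_upper_end s [([264.8, 173.3], 0.56), ([326.1, 269.1], 0.47)]
rocker_upper_end t [([336.4, 197.8], 0.56)]
handle s [([279.4, 232.7], 0.76), ([290.3, 400.2], 0.32)]
handle t [([295.3, 217.2], 0.89)]
plate_front s [([299.2, 233.5], 0.81), ([321.0, 175.5], 0.38)]
plate_front t [([336.6, 199.0], 0.27)]
hinge s [([359.5, 215.4], 0.6)]
hinge t [([302.4, 149.1], 0.82)]
```

View pics/s9c.png

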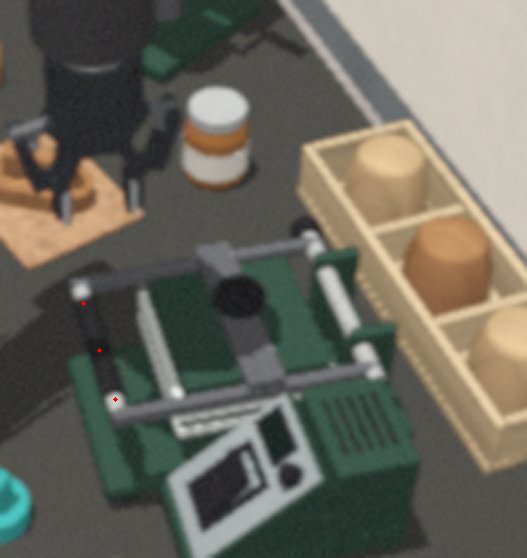

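View pics/t9c.png

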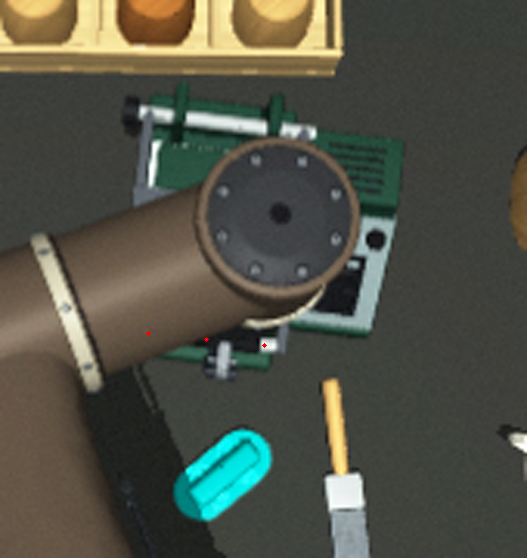

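Run:
```python
import pickle,cv2,numpy as np
s,t=pickle.load(open('c0.pkl','rb'));s9,_=pickle.load(open('c9.pkl','rb'))
a=cv2.resize(s9['frame'][245:310,290:365],None,fx=8,fy=8,interpolation=cv2.INTER_CUBIC)
b=cv2.resize(t['frame'][170:225,315:365],None,fx=9,fy=9,interpolation=cv2.INTER_CUBIC)
cv2.imwrite('pics/ra.png',a[:,:,::-1]);cv2.imwrite('pics/rb.png',b[:,:,::-1])
```

```text
(no output)
```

View pics/ra.png

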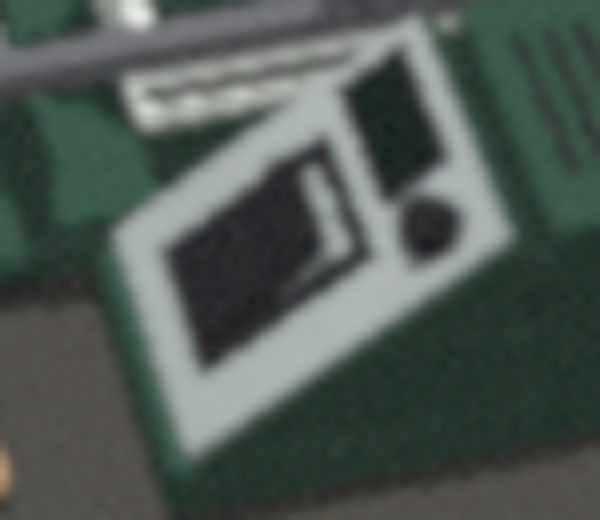

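View pics/rb.png

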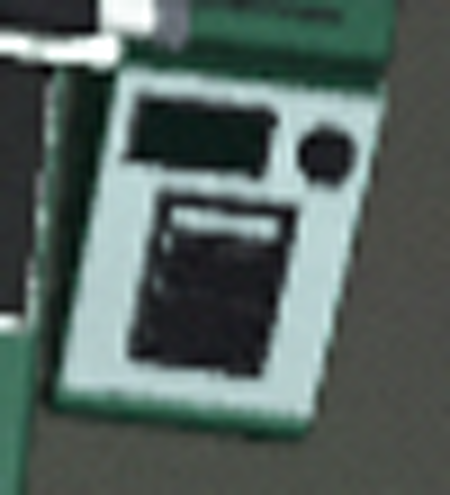

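Run:
```python
from d import *
import pickle
s,t=pickle.load(open('c0.pkl','rb'));s9,_=pickle.load(open('c9.pkl','rb'))
A=lambda u,v:(290+u/8,245+v/8)
B=lambda u,v:(315+u/9,170+v/9)
prs=dict(ul=((325,140),(162,192)),ur=((370,250),(298,208)),ll=((165,250),(130,358)),lr=((203,370),(262,375)),
 ful=((418,15),(125,68)),fur=((515,240),(383,95)),fll=((115,235),(62,395)),flr=((187,460),(310,420)))
L={}
for k,(a,b) in prs.items():
    X,e=tri([s9,t],[A(*a),B(*b)]); l=X-O; L[k]=np.array([l@PX,l@PY,X[2]]); print(k,X,'local',L[k],e[0])
c=(L['ul']+L['ur']+L['ll']+L['lr'])/4;print('c',c)
c2=(L['ful']+L['fur']+L['fll']+L['flr'])/4;print('face c',c2)
ups=(L['ul']+L['ur']-L['ll']-L['lr'])/2;print(np.linalg.norm(ups),np.arctan2(ups[2],ups[0]),np.linalg.norm((L['ul']-L['ur']+L['ll']-L['lr'])/2))
```

```text
ul [ 0.5842 -0.1347  0.101 ] local [-0.0215 -0.1144  0.101 ] 0.00013667799918958421
ur [ 0.5784 -0.1843  0.1043] local [-0.0226 -0.1643  0.1043] 3.5052290262616286e-05
ll [ 0.5292 -0.1288  0.057 ] local [-0.0768 -0.1137  0.057 ] 0.00014160782745110056
lr [ 0.5232 -0.1788  0.056 ] local [-0.0781 -0.1641  0.056 ] 7.546551630324511e-05
ful [ 0.6241 -0.1173  0.1308] local [ 0.0165 -0.0932  0.1308] 9.180102251073106e-06
fur [ 0.616  -0.2118  0.1271] local [ 0.0174 -0.1881  0.1271] 0.00024079178169300578
fll [ 0.5186 -0.1054  0.0406] local [-0.0896 -0.0914  0.0406] 0.0016193844843884512
flr [ 0.5089 -0.2001  0.0396] local [-0.0903 -0.1866  0.0396] 0.0003850071337197207
c [-0.0497 -0.1391  0.0796]
face c [-0.0365 -0.1398  0.0845]
0.07213839691073712 0.6949998910640401 0.05021816958620646
```

```bash
cat > k.py <<'E'
from d import *
F=np.array([-.047,-.139,.0775]); n=np.array([-.644,0,.765]); up=np.array([.765,0,.644])
def L2W(l): return O+PX*l[0]+PY*l[1]+np.array([0,0,l[2]])
V2W=lambda l: PX*l[0]+PY*l[1]+np.array([0,0,l[2]])
if __name__=='__main__':
  off=L2W(F+.021*up+.019*n); print('off',off,'on',L2W(F+.021*up+.010*n))
  for az in np.arange(-1.5,1.6,.3):
    for a in (.2,.3,.4,.5,.6,.7):
      R=orient(a,yaw+az,-1)
      sols=[]
      for b in (.05,-.009):
        sols.append(ikall(off-b*R.as_matrix()[:,1],R,8))
      ang=np.arccos(np.clip(R.as_matrix()[:,1]@-V2W(n),-1,1))
      if all(sols): print(round(az,2),a,round(ang,2),sols[1][0])
E
python3 k.py
```

```text
off [ 0.5603 -0.1572  0.1056] on [ 0.5661 -0.1577  0.0987]
-1.5 0.2 0.71 [ 0.1808  0.3165 -0.5164  0.275  -0.7983 -0.4037]
-1.5 0.3 0.73 [ 0.2279  0.3204 -0.5829  0.4151 -0.7888 -0.5647]
-1.5 0.4 0.76 [ 0.2673  0.3315 -0.6401  0.5474 -0.7989 -0.7171]
-1.5 0.5 0.8 [ 0.3012  0.35   -0.6862  0.6653 -0.827  -0.8556]
-1.5 0.6 0.85 [ 0.3318  0.3759 -0.7217  0.765  -0.8698 -0.9779]
-1.5 0.7 0.91 [ 0.3605  0.4086 -0.7479  0.8457 -0.9237 -1.0844]
-1.2 0.2 0.65 [ 0.1798  0.286  -0.5733  0.3062 -0.7155 -0.1365]
-1.2 0.3 0.64 [ 0.2202  0.274  -0.6781  0.4995 -0.6636 -0.348 ]
-1.2 0.4 0.65 [ 0.2425  0.2693 -0.7739  0.7102 -0.6396 -0.5681]
-1.2 0.5 0.67 [ 0.2506  0.2733 -0.852   0.9169 -0.6483 -0.7766]
-1.2 0.6 0.7 [ 0.2546  0.2873 -0.9101  1.0964 -0.6875 -0.9589]
-1.2 0.7 0.74 [ 0.2631  0.3116 -0.9521  1.237  -0.7502 -1.1117]
-0.9 0.2 0.59 [ 0.1687  0.2599 -0.6131  0.31   -0.641   0.163 ]
-0.9 0.3 0.56 [ 0.1935  0.2327 -0.755   0.5634 -0.5391 -0.0985]
-0.9 0.4 0.53 [ 0.165   0.2114 -0.8932  0.9143 -0.4675 -0.4172]
-0.9 0.5 0.53 [ 0.0824  0.2008 -0.9936  1.3127 -0.4519 -0.7359]
-0.6 0.2 0.54 [ 0.1
[... 1422 characters left out ...]
  3.0299]
0.9 0.7 0.57 [-0.4443  0.3373 -0.2622 -0.8691 -0.9278 -2.9355]
1.2 0.2 0.65 [-0.0665  0.3228 -0.2988 -0.2388 -0.8847  2.8879]
1.2 0.3 0.64 [-0.1402  0.3301 -0.2606 -0.3613 -0.9141  3.0285]
1.2 0.5 0.67 [-0.296   0.3653 -0.1908 -0.5921 -1.0098 -2.9911]
1.2 0.6 0.7 [-0.3726  0.393  -0.1615 -0.6952 -1.0711 -2.8743]
1.2 0.7 0.74 [-0.4454  0.4268 -0.1361 -0.7887 -1.1382 -2.7691]
1.5 0.3 0.73 [-0.149   0.375  -0.1929 -0.3527 -1.0263 -2.971 ]
1.5 0.4 0.76 [-0.2207  0.402  -0.1414 -0.4527 -1.0951 -2.8631]
1.5 0.5 0.8 [-0.2894  0.4342 -0.0946 -0.5434 -1.1683 -2.7688]
1.5 0.6 0.85 [-0.3538  0.4709 -0.0522 -0.6257 -1.2441 -2.6874]
1.5 0.7 0.91 [-0.4131  0.5116 -0.0136 -0.7005 -1.3212 -2.6176]
```

```bash
cat > k2.py <<'E'
from k import *
R=orient(.5,yaw+.3,1)
p,_=cur(); s=r.sense(); print(p,s['q'],s['force'])
l=p-O; l=np.array([l@PX,l@PY,p[2]])-F; print('now up',l@up,'out',l@n,'y',l[1])
qq=s['q']
for o in (.2,.12,.07,.04,.025,.02,.015,.01,.008):
    X=L2W(F+.015*up+o*n); qq,c=ik1(X,R,qq); print(o,X,mv(X,R),qq,round(c,5))
E
python3 k2.py
```

```text
[ 0.4873 -0.0118  0.292 ] [ 0.3784  0.0081 -0.2865 -0.0023 -1.276  -0.4746] [0.1369 0.8701 0.0815]
now up 0.07489337623847037 out 0.21738580584386322 y 0.13778734479337676
0.2 [ 0.4397 -0.1457  0.2402] [-0.6898  0.2581  0.1715 -0.1015  0.3948 -0.1366] [ 0.0298 -0.2586 -0.6786 -0.1364 -0.6617 -1.309 ] 0.0
0.12 [ 0.491  -0.1506  0.179 ] [-0.6899  0.5639 -0.0863 -0.1015  0.3948 -0.1366] [ 0.0021 -0.0778 -0.6727 -0.2054 -0.4934 -1.2109] 0.0
0.07 [ 0.5231 -0.1536  0.1407] [-0.69    0.755  -0.2475 -0.1015  0.3948 -0.1366] [-0.0144  0.0379 -0.6459 -0.2649 -0.41   -1.1339] 0.0
0.04 [ 0.5423 -0.1555  0.1178] [-0.6901  0.8697 -0.3441 -0.1015  0.3948 -0.1366] [-0.0248  0.1067 -0.6213 -0.3069 -0.3697 -1.0812] 0.0
0.025 [ 0.5519 -0.1564  0.1063] [-0.6901  0.927  -0.3925 -0.1015  0.3948 -0.1366] [-0.0301  0.1408 -0.6068 -0.3294 -0.3524 -1.0533] 0.0
0.02 [ 0.5551 -0.1567  0.1025] [-0.6901  0.9461 -0.4086 -0.1015  0.3948 -0.1366] [-0.0319  0.152  -0.6016 -0.3371 -0.347  -1.0439] 0.0
0.015 [ 0.5583 -0.157   0.0986] [-0.6901  0.9652 -0.4247 -0.1015  0.3948 -0.1366] [-0.0337  0.1633 -0.5964 -0.3449 -0.3419 -1.0343] 0.0
0.01 [ 0.5615 -0.1573  0.0948] [-0.6901  0.9844 -0.4408 -0.1015  0.3948 -0.1366] [-0.0355  0.1745 -0.591  -0.3527 -0.3369 -1.0247] 0.0
0.008 [ 0.5628 -0.1574  0.0933] [-0.6901  0.992  -0.4473 -0.1015  0.3948 -0.1366] [-0.0362  0.1789 -0.5888 -0.3558 -0.3349 -1.0208] 0.0
```

apply_moves --pt "-0.2 0 0.0 -0.01 0.04 -0.014" --pt "-0.4 0 0 -0.1015 0.395 -0.137" --pt "-0.55 0.05 0 -0.1015 0.395 -0.137" --pt "-0.69 0.1 0 -0.1015 0.395 -0.137" --pt "-0.69 0.2 0 -0.1015 0.395 -0.137" --pt "-0.69 0.3 0 -0.1015 0.395 -0.137" --pt "-0.69 0.35 -0.03 -0.1015 0.395 -0.137" --pt "-0.69 0.4 -0.06 -0.1015 0.395 -0.137" --pt "-0.69 0.45 -0.086 -0.1015 0.395 -0.137" --pt "-0.69 0.5 -0.086 -0.1015 0.395 -0.137" --pt "-0.69 0.56 -0.086 -0.1015 0.395 -0.137" --pt "-0.69 0.56 -0.086 -0.1015 0.395 -0.137" --claw 0

```text
t: 23.6
eef_pos: [0.4903, -0.1504, 0.1784]
eef_rot: [0.7, -0.663, -0.244, -0.104]
force: [-0.5, -0.0, 0.5]
grip_width: -0.003
```

```bash
python3 k2.py
```

```text
[ 0.4903 -0.1504  0.1784] [ 0.0014 -0.0776 -0.6721 -0.2076 -0.4955 -1.2087] [-0.4694 -0.0021  0.5037]
now up 0.014059968638125912 out 0.12003192886193775 y 0.00010015025921403242
0.2 [ 0.4397 -0.1457  0.2402] [-0.0654 -0.3873  0.075  -0.0004 -0.0002 -0.0004] [ 0.0298 -0.2586 -0.6786 -0.1364 -0.6617 -1.309 ] 0.0
0.12 [ 0.491  -0.1506  0.179 ] [ 0.0044 -0.0009 -0.0016 -0.0004 -0.0002 -0.0004] [ 0.0021 -0.0778 -0.6727 -0.2054 -0.4934 -1.2109] 0.0
0.07 [ 0.5231 -0.1536  0.1407] [ 0.048   0.2406 -0.0494 -0.0004 -0.0002 -0.0004] [-0.0144  0.0379 -0.6459 -0.2649 -0.41   -1.1339] 0.0
0.04 [ 0.5423 -0.1555  0.1178] [ 0.0741  0.3854 -0.0782 -0.0004 -0.0002 -0.0004] [-0.0248  0.1067 -0.6213 -0.3069 -0.3697 -1.0812] 0.0
0.025 [ 0.5519 -0.1564  0.1063] [ 0.0872  0.4579 -0.0925 -0.0004 -0.0002 -0.0004] [-0.0301  0.1408 -0.6068 -0.3294 -0.3524 -1.0533] 0.0
0.02 [ 0.5551 -0.1567  0.1025] [ 0.0916  0.482  -0.0973 -0.0004 -0.0002 -0.0004] [-0.0319  0.152  -0.6016 -0.3371 -0.347  -1.0439] 0.0
0.015 [ 0.5583 -0.157   0.0986] [ 0.0959  0.5062 -0.1021 -0.0004 -0.0002 -0.0004] [-0.0337  0.1633 -0.5964 -0.3449 -0.3419 -1.0343] 0.0
0.01 [ 0.5615 -0.1573  0.0948] [ 0.1003  0.5303 -0.1069 -0.0004 -0.0002 -0.0004] [-0.0355  0.1745 -0.591  -0.3527 -0.3369 -1.0247] 0.0
0.008 [ 0.5628 -0.1574  0.0933] [ 0.102   0.54   -0.1088 -0.0004 -0.0002 -0.0004] [-0.0362  0.1789 -0.5888 -0.3558 -0.3349 -1.0208] 0.0
```

Moving in to 32 mm out, then checking.

apply_moves --pt "0.016 0.08 -0.016 0 0 0" --pt "0.03 0.16 -0.033 0 0 0" --pt "0.048 0.24 -0.049 0 0 0" --pt "0.062 0.31 -0.064 0 0 0" --pt "0.074 0.385 -0.078 0 0 0" --pt "0.081 0.423 -0.086 0 0 0" --pt "0.081 0.423 -0.086 0 0 0"

```text
t: 24.3
eef_pos: [0.5487, -0.1564, 0.1128]
eef_rot: [0.7, -0.663, -0.244, -0.104]
force: [0.4, -0.6, 0.1]
grip_width: -0.001
```

```bash
python3 k2.py
python3 - <<'E'
from h import *
s=r.capture('side');t=r.capture('top')
for n,p,c in(('s10',s,(270,200,380,310)),('t10',t,(280,140,390,250))):
    im=cv2.cvtColor(p['frame'],cv2.COLOR_RGB2BGR)
    cv2.imwrite(f'pics/{n}c.png',cv2.resize(im[c[1]:c[3],c[0]:c[2]],None,fx=5,fy=5,interpolation=cv2.INTER_CUBIC))
E
```

```text
[ 0.5487 -0.1564  0.1128] [-0.029   0.1253 -0.609  -0.3187 -0.3652 -1.0666] [ 0.4424 -0.6419  0.0828]
now up 0.016778773114416973 out 0.03205234028282688 y -0.0002893814623589064
0.2 [ 0.4397 -0.1457  0.2402] [-0.1537 -0.8092  0.1637 -0.0002 -0.0003 -0.    ] [ 0.0298 -0.2586 -0.6786 -0.1364 -0.6617 -1.309 ] 0.0
0.12 [ 0.491  -0.1506  0.179 ] [-0.0843 -0.4227  0.0873 -0.0002 -0.0003 -0.    ] [ 0.0021 -0.0778 -0.6727 -0.2054 -0.4934 -1.2109] 0.0
0.07 [ 0.5231 -0.1536  0.1407] [-0.041  -0.1812  0.0396 -0.0002 -0.0003 -0.    ] [-0.0144  0.0379 -0.6459 -0.2649 -0.41   -1.1339] 0.0
0.04 [ 0.5423 -0.1555  0.1178] [-0.015  -0.0363  0.011  -0.0002 -0.0003 -0.    ] [-0.0248  0.1067 -0.6213 -0.3069 -0.3697 -1.0812] 0.0
0.025 [ 0.5519 -0.1564  0.1063] [-0.002   0.0362 -0.0033 -0.0002 -0.0003 -0.    ] [-0.0301  0.1408 -0.6068 -0.3294 -0.3524 -1.0533] 0.0
0.02 [ 0.5551 -0.1567  0.1025] [ 0.0024  0.0603 -0.0081 -0.0002 -0.0003 -0.    ] [-0.0319  0.152  -0.6016 -0.3371 -0.347  -1.0439] 0.0
0.015 [ 0.5583 -0.157   0.0986] [ 0.0067  0.0845 -0.0129 -0.0002 -0.0003 -0.    ] [-0.0337  0.1633 -0.5964 -0.3449 -0.3419 -1.0343] 0.0
0.01 [ 0.5615 -0.1573  0.0948] [ 0.011   0.1087 -0.0177 -0.0002 -0.0003 -0.    ] [-0.0355  0.1745 -0.591  -0.3527 -0.3369 -1.0247] 0.0
0.008 [ 0.5628 -0.1574  0.0933] [ 0.0128  0.1183 -0.0196 -0.0002 -0.0003 -0.    ] [-0.0362  0.1789 -0.5888 -0.3558 -0.3349 -1.0208] 0.0
```

View pics/s10c.png

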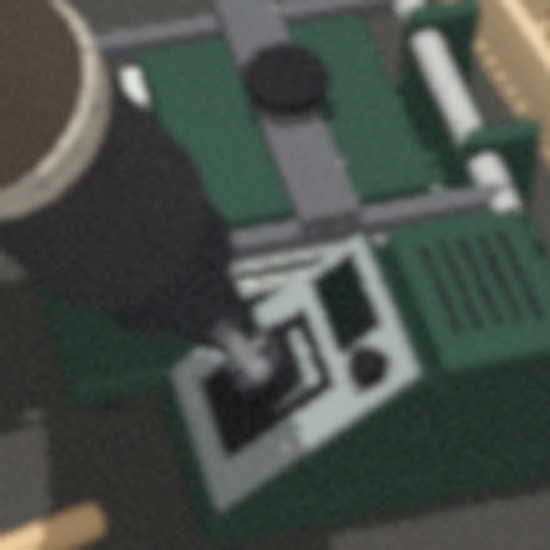

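View pics/t10c.png

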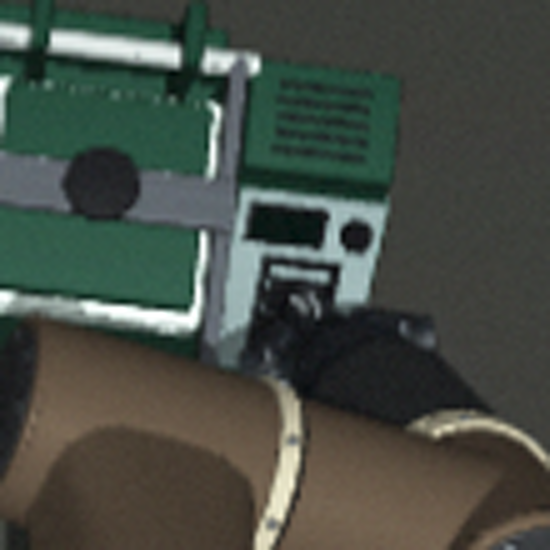

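apply_moves --pt "0.002 0.01 -0.002 0 0 0" --pt "0.004 0.02 -0.004 0 0 0" --pt "0.005 0.03 -0.006 0 0 0" --pt "0.007 0.04 -0.008 0 0 0" --pt "0.009 0.05 -0.01 0 0 0" --pt "0.0105 0.058 -0.0115 0 0 0" --pt "0.0105 0.058 -0.0115 0 0 0"

```text
t: 25.1
eef_pos: [0.5564, -0.157, 0.1046]
eef_rot: [0.699, -0.663, -0.244, -0.105]
force: [-0.4, -0.6, 3.0]
grip_width: -0.004
```

```bash
python3 k2.py|head -2
```

```text
[ 0.5564 -0.157   0.1046] [-0.0329  0.1502 -0.5979 -0.3367 -0.351  -1.0447] [-0.402  -0.5608  2.9579]
now up 0.01735097312860522 out 0.02079615271080317 y -0.0002270289886212029
```

apply_moves --pt "0.001 0.007 -0.0015 0 0 0" --pt "0.0025 0.0145 -0.003 0 0 0" --pt "0.004 0.022 -0.0045 0 0 0" --pt "0.005 0.029 -0.006 0 0 0" --pt "0.006 0.034 -0.007 0 0 0" --pt "0.006 0.034 -0.007 0 0 0"

```text
t: 25.7
eef_pos: [0.5601, -0.1574, 0.0988]
eef_rot: [0.7, -0.663, -0.244, -0.104]
force: [-1.9, 0.2, 2.0]
grip_width: -0.005
```

```bash
python3 k2.py|head -2
```

```text
[ 0.5601 -0.1574  0.0988] [-0.0356  0.1658 -0.5912 -0.3477 -0.3447 -1.0311] [-1.9097  0.2397  2.0167]
now up 0.016449988608594198 out 0.013965729065394191 y -0.0002460328777665888
```

Still light; pushing on until it bottoms out.

apply_moves --pt "0.001 0.005 -0.001 0 0 0" --pt "0.002 0.01 -0.002 0 0 0" --pt "0.0025 0.0145 -0.003 0 0 0" --pt "0.0025 0.0145 -0.003 0 0 0"

```text
t: 26.1
eef_pos: [0.5607, -0.1577, 0.0981]
eef_rot: [0.7, -0.663, -0.244, -0.104]
force: [-22.4, 2.4, 29.6]
grip_width: -0.0
```

```bash
python3 k2.py|head -2
```

```text
[ 0.5607 -0.1577  0.0981] [-0.0375  0.1681 -0.589  -0.3518 -0.345  -1.0253] [-22.442    2.3608  29.5588]
now up 0.016474830867555672 out 0.013027761401968109 y -0.0004594762799191576
```

apply_moves --pt "-0.005 -0.03 0.006 0 0 0" --pt "-0.02 -0.1 0.02 0 0 0" --pt "-0.04 -0.22 0.04 0 0 0" --pt "-0.07 -0.36 0.07 0 0 0" --pt "-0.09 -0.5 0.1 0 0 0" --pt "-0.12 -0.64 0.13 0 0 0" --pt "-0.14 -0.78 0.16 0 0 0" --pt "-0.14 -0.78 0.16 0 0 0"

```text
t: 26.9
eef_pos: [0.4583, -0.1466, 0.2237]
eef_rot: [0.699, -0.663, -0.247, -0.107]
force: [-0.1, 0.0, 1.1]
grip_width: 0.005
```

Run:
```python
from h import *
print(cur()[0],r.sense()['force'])
s=r.capture('side');t=r.capture('top');save(s,'s11.png')
for n,p,c in(('s11',s,(270,200,380,310)),('t11',t,(280,140,390,250))):
    im=cv2.cvtColor(p['frame'],cv2.COLOR_RGB2BGR)
    cv2.imwrite(f'pics/{n}c.png',cv2.resize(im[c[1]:c[3],c[0]:c[2]],None,fx=5,fy=5,interpolation=cv2.INTER_CUBIC))
```

```text
[ 0.4583 -0.1466  0.2237] [-0.0922  0.0314  1.1421]
```

View pics/s11c.png

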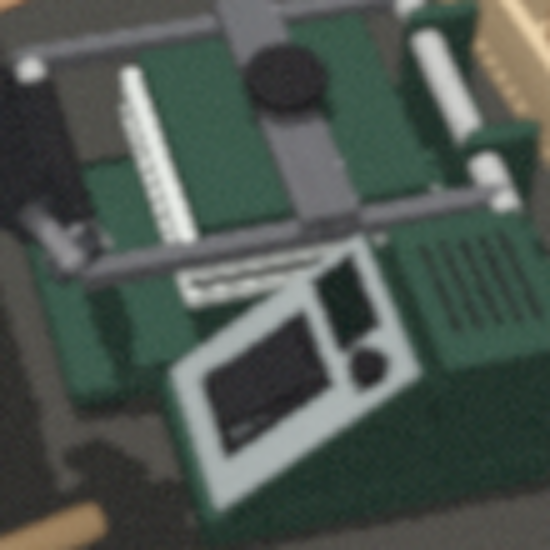

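View pics/t11c.png

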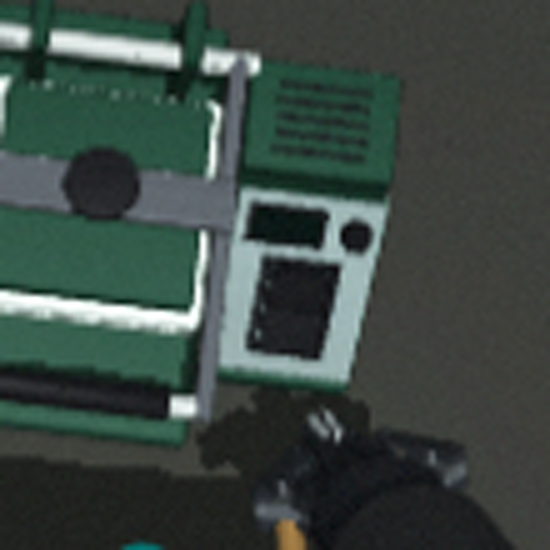

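View pics/s11.png

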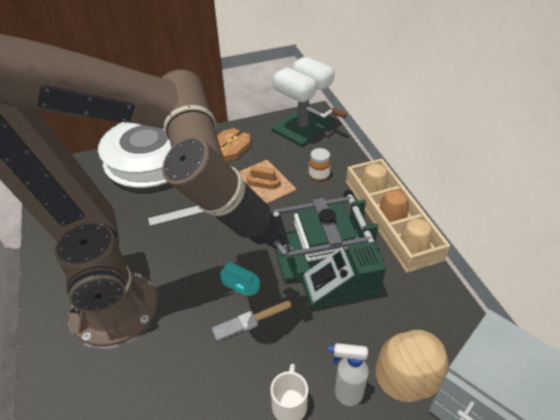

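apply_moves --pt "0 0 0 0 0 0" --pt "0 0 0 0 0 0"

```text
t: 27.2
eef_pos: [0.4585, -0.1467, 0.219]
eef_rot: [0.7, -0.663, -0.244, -0.104]
force: [0.4, -0.4, 0.5]
grip_width: 0.002
```

```bash
python3 -c "
from plant import r
print(r.hand_in()); print(r.sense()['t'])"
```

```text
the job is handed in; nothing more can be done
None
the job is handed in; nothing more can be done
```

The job is done and handed in at about 27 s of the 72 s allowed.

- **Block:** I took the wooden smoothing block off the lower plate and stood it on its sole near the middle of the cork mat. The turquoise look-alike was left alone.
- **Upper plate:** I held the handle all the way down at about 0.5 rad/s or less, slowing at the end. It met the hard stop with about 35 N.
- **Rocker:** I pushed in the upper half until it bottomed out after about 8 mm of travel, at about 37 N. That is the highest reading I saw, under the 40 N limit, and it came from the fingertips.

**Last checks:** In the final pictures the plate is shut, the rocker's upper half is in with its off-position highlight gone, and the block is on the mat. The other things look unmoved, and the arm is clear of everything, reading under 1 N.

**What disagreed:**
- My first approach to the block used too steep a tilt for the arm's elbow range. I backed off and used a shallower one, with no contact.
- The handle detector sometimes ranked a wrong spot first, so I used my own fit of the press instead.

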